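Cap the refilled petal jars from the cap stacks

ROBOT

A 6-joint arm with a two-finger parallel gripper is mounted at the origin on the work surface; the furniture and walls round the work are solid. World frame = base frame: x ahead of the robot, y to its left, z up, the work surface at z = 0. Lengths are in mm, angles in rad, forces in N, time in s.
With the tool pointing down it reaches from about 400 to 925 mm from the base axis. Payload 12.5 kg.
Tool frame: the origin (TCP) lies at the very end of the fingers, on their centre line; the grasp point (between the pads) lies 19 mm behind it (env.grip_point_offset is the distance from the TCP to the grasp point, in mm); z points along the fingers, y is the direction in which the jaws open and shut (so a half turn about z gives the same grasp; the last joint's range is limited). The gripper opens to 95 mm and grips with 3 to 60 N. Pads are 20 mm wide; open, the fingers measure 119 mm over their backs; the gripper's body (75 mm by 180 mm) begins 59 mm behind the grasp point.
Start: joints at [-0.106, 0.491, 1.559, -0, 1.092, -0.106], TCP at [625.02, 0.021, 183.761] pointing down, gripper open.
Joint ranges: [-3.1, 3.1], [-0.84, 2.19], [0.05, 2.79], [-1.13, 4.28], [0.06, 2.93], [-2.69, 2.69]. Speed limits (rad/s): [2.22, 2.22, 2.79, 3.14, 3.14, 3.14].

INTERFACE

Orientations are given as [roll, pitch, yaw] about the fixed x, y, z axes, in that order (R = Rz(yaw) Ry(pitch) Rx(roll)).
In Python, from cell import env gives the robot as it stands.
- The arm moves only by the tool drive_tool, never from a script. Its argument "commands" is a list of rows, each an object of numbers: "dx", "dy", "dz": the shift along the world's x, y, z in mm; "yaw": the turn about the world's z in degrees. In form: [{"dx": .., "dy": .., "dz": .., "yaw": ..}, ...]. A call has 1 to 5 rows; each row shifts and turns the commanded pose from where the row before left it; what a row does not reach is not made up. A row lasts 1/12 s, in which the tool goes at most 41.7 mm and 7.16 degrees, less where a joint would pass 70% of its speed; a pose out of reach is approached as far as the arm can. A call with a gripper value outside its range is refused whole. "grip" is the opening, from 0 (shut) to 1 (fully open), set as the call begins (left out, the last holds). The fingers move at their own pace and stop on an object; the grip force is fixed at half the most. Time passes only in rows, so rows that do not move let the fingers close. It gives the time, the measured TCP pose, the force and the opening at its end, in the units of the state.
- env.state(): the state, without advancing time (a new reading comes with each control period).
- env.read_camera(name): name is "scene" or "side" or "wrist"; returns the picture (400x640x3 uint8, red, green, blue); there is no depth.
- env.calibration(name): a dict with "intrinsics" (3x3 intrinsics, pixels), "rvec" (rotation vector, rad) and "tvec" (3), from world to camera coordinates, as OpenCV has them. Camera axes: x right, y down, z forward; pixel columns grow to the right and rows downward; lengths in mm; the calibration is good to about 2 mm. A picture is of the moment at which its call begins: read the wrist's pose just before it. calibration takes no time and is no camera call; for the wrist camera it gives the pose at the moment of the call.
- env.job_done(): hands the job in, once; it reports no verdict.
Trained networks look in the newest picture that a camera, given by its name, has taken for a name from the list of things; names that differ only in an ending like _2 or _b are one class to them, and where a whole thing is asked for, a point or a joint stands for the part that bears it (a point fixed in the world has none). Each returns a list of dicts, best first, with "conf" (0 to 1); they miss things now and then, are a little off and sometimes report something else, mostly with a low value. They report only what shows in the picture. A call takes as long as a camera call. They do not tell look-alikes from the thing itself.
- env.trace(query, camera): "pixels" (400x640 bool, what is visible of it) and "pixel" ([column, row] in pixels, amid what is visible of it).
- env.place_of(query, camera): "pixel" ([column, row] in pixels: a listed point, or the origin of a listed thing).
The state is a dict: "t": time; "joints": joint angles; "qvel": joint speeds; "tau": joint torques, N m; "eef_pos": TCP position; "tcp_rot": TCP orientation; "ft_force": force on the tool from outside, world axes, zero at the start; "moment": the same for the moment, N m; "opening": opening from 0.0 (shut) to 1.0 (fully open).
Only numpy, scipy, OpenCV 4.12 (cv2) and the standard library are available. Lean on these libraries where they do the work, as an engineer would, in place of code of your own. Each camera call takes 0.05 s, during which the arm holds its last target.

TASK

The five petal jars have been refilled and are standing open, and their caps were put aside in two stacks. Take the stacks apart and close every jar with its own cap, the one that fits its neck and has the colour of its band, sitting level and all the way down; leave the jars standing where they are.

Things in the scene. Friction and masses are not known exactly. Their poses are not given: they have to be found in the camera images.
- cap_yellow: yellow ribbed slip-on cap, a disc 70 mm across and 22 mm high with its hollow side down (top 8 mm solid, below it a skirt 14 mm deep, wall 2 mm). Origin: centre of its lower edge; z up through the top. Upright at the start: the caps stand in two stacks, smaller on larger, each simply resting flat on the one below (22 mm per cap). Belongs on the jar with the yellow band.
- cap_blue: blue ribbed slip-on cap, a disc 64 mm across and 22 mm high with its hollow side down (top 8 mm solid, below it a skirt 14 mm deep, wall 2 mm). Origin: centre of its lower edge; z up through the top. Upright at the start: the caps stand in two stacks, smaller on larger, each simply resting flat on the one below (22 mm per cap). Belongs on the jar with the blue band.
- cap_red: red ribbed slip-on cap, a disc 52 mm across and 22 mm high with its hollow side down (top 8 mm solid, below it a skirt 14 mm deep, wall 2 mm). Origin: centre of its lower edge; z up through the top. Upright at the start: the caps stand in two stacks, smaller on larger, each simply resting flat on the one below (22 mm per cap). Belongs on the jar with the red band.
- cap_green: green ribbed slip-on cap, a disc 46 mm across and 22 mm high with its hollow side down (top 8 mm solid, below it a skirt 14 mm deep, wall 2 mm). Origin: centre of its lower edge; z up through the top. Upright at the start: the caps stand in two stacks, smaller on larger, each simply resting flat on the one below (22 mm per cap). Belongs on the jar with the green band.
- cap_black: black ribbed slip-on cap, a disc 34 mm across and 22 mm high with its hollow side down (top 8 mm solid, below it a skirt 14 mm deep, wall 2 mm). Origin: centre of its lower edge; z up through the top. Upright at the start: the caps stand in two stacks, smaller on larger, each simply resting flat on the one below (22 mm per cap). Belongs on the jar with the black band.
- jar_of_yellow: open round glass jar filled with dark pink petals, with a yellow band round its belly and a yellow ring on its shoulder; loose, standing on the table. 78 mm across, 80 mm high to the lip; its neck is 18 mm tall and 60 mm across, narrowing in the last 6 mm to 52 mm at the lip. Origin: centre of its underside; z up. With the yellow cap fully home the cap's lower edge is 66 mm above this origin.
- jar_of_blue: open round glass jar filled with straw-coloured petals, with a blue band round its belly and a blue ring on its shoulder; loose, standing on the table. 74 mm across, 74 mm high to the lip; its neck is 18 mm tall and 54 mm across, narrowing in the last 6 mm to 46 mm at the lip. Origin: centre of its underside; z up. With the blue cap fully home the cap's lower edge is 60 mm above this origin.
- jar_of_red: open round glass jar filled with green-grey petals, with a red band round its belly and a red ring on its shoulder; loose, standing on the table. 66 mm across, 70 mm high to the lip; its neck is 18 mm tall and 42 mm across, narrowing in the last 6 mm to 34 mm at the lip. Origin: centre of its underside; z up. With the red cap fully home the cap's lower edge is 56 mm above this origin.
- jar_of_green: open round glass jar filled with brown petals, with a green band round its belly and a green ring on its shoulder; loose, standing on the table. 60 mm across, 64 mm high to the lip; its neck is 18 mm tall and 36 mm across, narrowing in the last 6 mm to 28 mm at the lip. Origin: centre of its underside; z up. With the green cap fully home the cap's lower edge is 50 mm above this origin.
- jar_of_black: open round glass jar filled with orange petals, with a black band round its belly and a black ring on its shoulder; loose, standing on the table. 50 mm across, 58 mm high to the lip; its neck is 18 mm tall and 24 mm across, narrowing in the last 6 mm to 16 mm at the lip. Origin: centre of its underside; z up. With the black cap fully home the cap's lower edge is 44 mm above this origin.
Not all that is in view belongs to the job. There is more than one size of the cap_green; the job needs the middle-sized.

How it is judged:
By the outcome, as a careful person would: the job done as asked, in the order asked, and still so for the second after the job is handed in, with the robot touching nothing.
It also fails if it takes over 138 s, if anything falls off the work surface, if the arm or the gripper's body presses on something with over 40 N, if the wrist force passes 120 N, or if a joint passes its speed limit or range.

## Working session

There is one attempt and no reset: what is moved stays moved. The work goes in short steps, Python scripts to look and compute and a tool call to move; the robot and the scene stay as the last step left them, time stands still between calls to the robot, and variables do not carry over. Pictures are saved under pics/ and viewed, and the job is handed in when it is done.

Besides the shell and the picture viewer there is one more tool, called after "Call:" as name(argument=value, ...), one argument or row to a line, values as JSON. drive_tool: Moves the arm, as the interface text tells. Its arguments: {"type":"object","properties":{"commands":{"type":"array"},"grip":{"type":"number"}},"required":["commands"]}

```bash
ls; mkdir -p pics; python3 - <<'E'
from cell import env
import cv2
print(env.state())
for n in ("scene","side","wrist"):
    im=env.read_camera(n); cv2.imwrite(f"pics/{n}0.png",im[:,:,::-1]); print(n,env.calibration(n))
E
```

```text
pics
{'t': 0.0, 'joints': array([-1.05588359e-01,  4.91524859e-01,  1.55949322e+00, -3.71801224e-05,
        1.09167752e+00, -1.05598873e-01]), 'qvel': array([ 0.00014373, -0.00027033,  0.00054891,  0.00105746, -0.00038248,
       -0.00034762]), 'tau': array([-9.52334158e-04, -6.12640929e+01, -2.58175153e+01,  6.92750537e-02,
        4.83079045e-02, -1.38641695e-05]), 'eef_pos': array([6.24704725e+02, 5.12472597e-02, 1.83168248e+02]), 'tcp_rot': array([-3.14049237e+00, -8.34625572e-05,  1.57082395e+00]), 'ft_force': array([-0.61654594, -0.36916242, -0.34700452]), 'moment': array([ 0.04725438,  0.0523095 , -0.02503629]), 'opening': 1.00252964622228}
scene {'intrinsics': array([[437.52169701,   0.        , 321.26031744],
       [  0.        , 437.52169701, 201.42204358],
       [  0.        ,   0.        ,   1.        ]]), 'rvec': array([ 2.2230007 , -1.09487148,  0.38774011]), 'tvec': array([-288.9340845 ,  363.29337069,  935.77990872])}
side {'intrinsics': array([[486.28344079,   0.        , 315.34971539],
       [  0.        , 486.28344079, 202.91827185],
       [  0.        ,   0.        ,   1.        ]]), 'rvec': array([ 0.66331948, -2.38800213,  1.43373434]), 'tvec': array([ 428.17897681,  158.161289  , 1108.92621159])}
wrist {'intrinsics': array([[358.55034078,   0.        , 325.81393956],
       [  0.        , 358.55034078, 199.72627835],
       [  0.        ,   0.        ,   1.        ]]), 'rvec': array([-2.85609367e+00,  7.06281590e-04,  9.58130181e-04]), 'tvec': array([-623.85340219,  -31.59732302,  391.88363855])}
```

View pics/scene0.png

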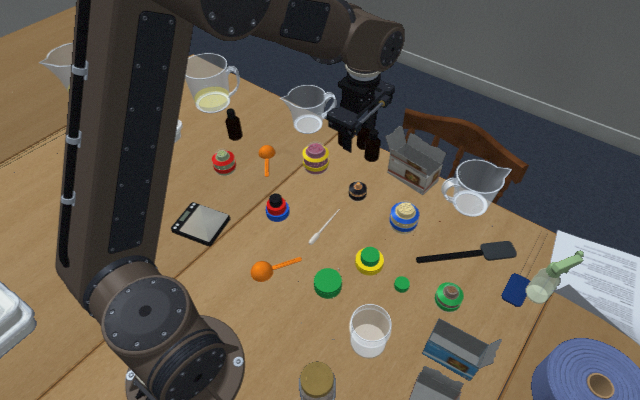

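View pics/side0.png

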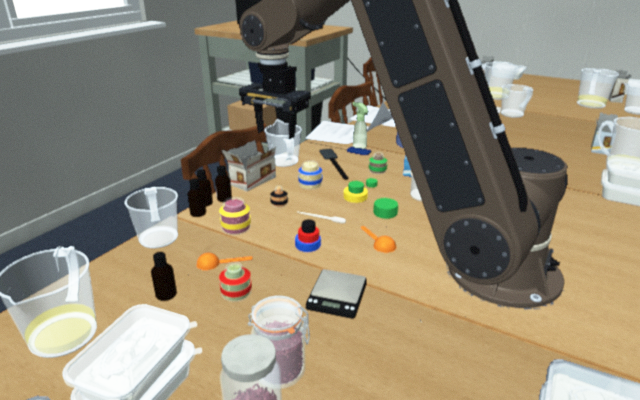

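View pics/wrist0.png

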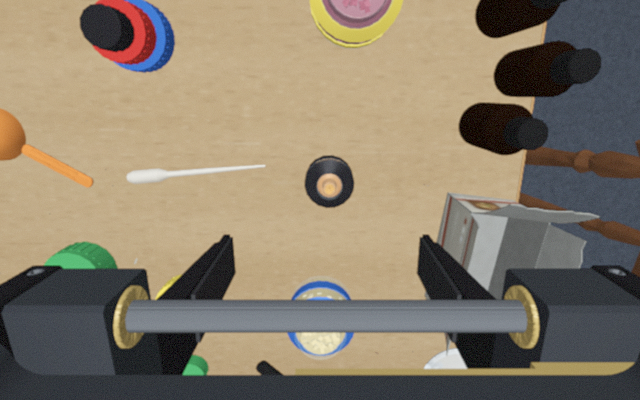

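```bash
cat > h.py <<'E'
import numpy as np, cv2
from cell import env
def cam(n):
    c=env.calibration(n);R=cv2.Rodrigues(c["rvec"])[0];return c["intrinsics"],R,c["tvec"]
C={}
def P(n):
    K,R,t=cam(n); return K@np.c_[R,t]
def tri(pa,a,pb,b):
    X=cv2.triangulatePoints(P(a),P(b),np.float64(pa).reshape(2,1),np.float64(pb).reshape(2,1)).ravel();return X[:3]/X[3]
def onz(p,n,z):
    K,R,t=cam(n); d=R.T@np.linalg.solve(K,[p[0],p[1],1]); o=-R.T@t; return o+d*(z-o[2])/d[2]
def proj(X,n):
    x=P(n)@np.r_[X,1]; return x[:2]/x[2]
def save(n,name,crop=None,s=1):
    im=env.read_camera(n)
    o=im
    if crop: x0,y0,x1,y1=crop;o=im[y0:y1,x0:x1]
    if s!=1:o=cv2.resize(o,None,fx=s,fy=s,interpolation=cv2.INTER_CUBIC)
    cv2.imwrite("pics/"+name,o[:,:,::-1]); return im
E
python3 - <<'E'
from h import *
for n in ("scene","side","wrist"): env.read_camera(n)
names=["cap_"+c for c in "yellow blue red green black".split()]+["jar_of_"+c for c in "yellow blue red green black".split()]
hz=dict(cap_yellow=0,cap_blue=0,cap_red=22,cap_green=22,cap_black=44)
for q in names:
    for n in ("scene","side","wrist"):
        for d in env.place_of(q,n)[:4]:
            if d["conf"]>.2: print(q,n,np.round(d["pixel"],1),round(d["conf"],2),"at h:",np.round(onz(d["pixel"],n,hz.get(q,0)),1))
E
```

```text
cap_yellow scene [369.7 262.7] 0.84 at h: [ 464.9 -160.2    0. ]
cap_yellow side [354.4 195.8] 0.69 at h: [ 464.9 -166.6    0. ]
cap_blue scene [278.2 212.7] 0.56 at h: [446.5 131.8  -0. ]
cap_blue side [306.8 243.4] 0.7 at h: [448.2 127.5   0. ]
cap_blue wrist [141.6  41.4] 0.73 at h: [441.8 130.2   0. ]
cap_red scene [279.7 206.2] 0.5 at h: [454.  130.5  22. ]
cap_red side [307.7 240.5] 0.58 at h: [434.9 144.2  22. ]
cap_red wrist [127.   31.6] 0.69 at h: [439.9 135.7  22. ]
cap_green scene [328.1 283.8] 0.74 at h: [ 343.  -120.7   22. ]
cap_green scene [401.3 222.7] 0.71 at h: [ 606.7 -164.    22. ]
cap_green scene [401.6 283.7] 0.64 at h: [ 449.6 -259.5   22. ]
cap_green scene [369.7 261.2] 0.63 at h: [ 456.  -164.2   22. ]
cap_green side [384.2 214.9] 0.57 at h: [326.7 -69.1  22. ]
cap_green side [370.5 187.1] 0.49 at h: [ 430.7 -203.2   22. ]
cap_green side [352.7 190.1] 0.45 at h: [ 467.  -158.2   22. ]
cap_green wrist [193.7 363.9] 0.9 at h: [ 463.1 -235.3   22. ]
cap_green wrist [ 91.4 268.1] 0.77 at h: [ 362.2 -106.4   22. ]
cap_black scene [367.6 264.4] 0.52 at h: [ 432.7 
[... 269 characters left out ...]
of_yellow wrist [352.4   5.1] 0.81 at h: [650.  162.4   0. ]
jar_of_blue scene [400.4 225.8] 0.8 at h: [ 612.4 -161.     0. ]
jar_of_blue side [307.8 184.4] 0.88 at h: [ 625.  -161.4    0. ]
jar_of_blue wrist [322.2 300.9] 0.92 at h: [ 619.7 -162.     0. ]
jar_of_red scene [224.1 166.9] 0.88 at h: [481.  381.9  -0. ]
jar_of_red side [234.2 292.4] 0.92 at h: [479.3 372.5   0. ]
jar_of_green scene [441.  299.3] 0.64 at h: [ 482.7 -351.1    0. ]
jar_of_green side [375.2 171.8] 0.86 at h: [ 485. -356.    0.]
jar_of_black scene [358.6 196.5] 0.51 at h: [630.4 -11.8   0. ]
jar_of_black side [279.4 204.5] 0.86 at h: [625.   -6.8   0. ]
jar_of_black wrist [329.2 173.4] 0.93 at h: [627.9  -3.3   0. ]
```

```bash
python3 - <<'E'
from h import *
a=save("scene","sc1.png",(250,140,490,320),3)
a=save("side","si1.png",(180,130,420,310),3)
E
```

```text
(no output)
```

View pics/sc1.png

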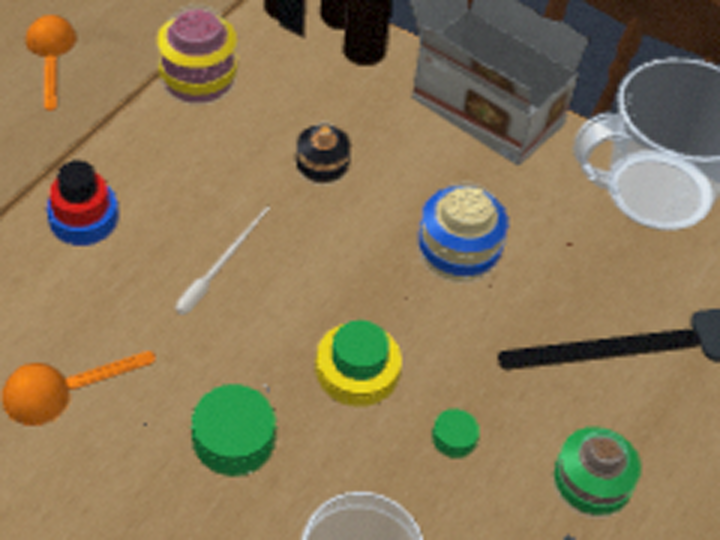

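View pics/si1.png

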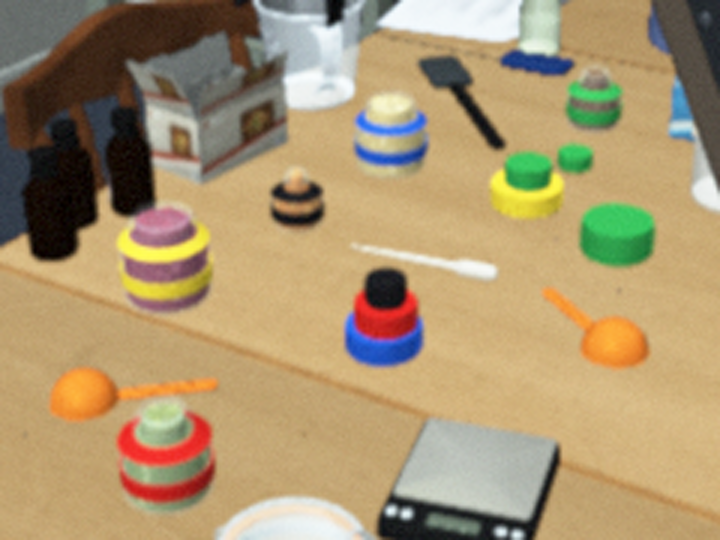

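```bash
python3 - <<'E'
from h import *
K,R,t=cam("wrist"); print(-R.T@t, R)
s=env.state();print(s["eef_pos"])
for n,p,z in [("scene",(402,284),0),("scene",(328,290),0),("scene",(413,175),0),("scene",(430,188),0),("scene",(392,165),0),("scene",(350,147),0),("scene",(372,158),0),("scene",(266,152),10),("scene",(475,210),0),("scene",(235,137),0)]:
    print(p,onz(p,n,z).round())
# onz bottle top: side
print(proj(onz((372,158),"scene",0),"side"))
E
```

```text
[624.16198189  79.68554867 384.998836  ] [[ 9.99999783e-01 -5.80528392e-04  3.12847103e-04]
 [-6.45151120e-04 -9.59494864e-01  2.81725381e-01]
 [ 1.36625606e-04 -2.81725521e-01 -9.59495030e-01]]
[6.25028299e+02 2.21815399e-02 1.83777138e+02]
(402, 284) [ 462. -256.    0.]
(328, 290) [ 339. -123.    0.]
(413, 175) [798. -92.   0.]
(430, 188) [ 782. -158.    0.]
(392, 165) [796. -20.   0.]
(350, 147) [785. 128.   0.]
(372, 158) [785.  45.   0.]
(266, 152) [600. 316.  10.]
(475, 210) [ 785. -297.    0.]
(235, 137) [598. 453.   0.]
[224.74570824 198.40435497]
```

Call:
drive_tool(
  commands=[
    {"dx": -16,"dy": -36},
    {"dx": -16,"dy": -36},
    {"dx": -16,"dy": -36},
    {"dx": -16,"dy": -36},
    {"dx": -16,"dy": -36},
  ],
)

```text
invalid input
```

Call:
drive_tool(
  commands=[
    {},
    {},
    {},
  ],
)

```text
invalid input
```

Rows likely need all keys.

Call:
drive_tool(
  commands=[
    {"dx": -16,"dy": -36,"dz": 0,"yaw": 0},
    {"dx": -16,"dy": -36,"dz": 0,"yaw": 0},
    {"dx": -16,"dy": -36,"dz": 0,"yaw": 0},
    {"dx": -16,"dy": -36,"dz": 0,"yaw": 0},
    {"dx": -16,"dy": -36,"dz": 0,"yaw": 0},
  ],
)

```text
t: 2.32
eef_pos: [544.1, -181.4, 183.9]
tcp_rot: [3.141, 0.0, 1.571]
ft_force: [0.8, -0.0, -0.4]
opening: 1.001
```

Call:
drive_tool(
  commands=[
    {"dx": 0,"dy": 0,"dz": 0,"yaw": 0},
    {"dx": 0,"dy": 0,"dz": 0,"yaw": 0},
    {"dx": 0,"dy": 0,"dz": 0,"yaw": 0},
  ],
)

```text
t: 2.57
eef_pos: [545.1, -179.9, 183.8]
tcp_rot: [3.141, -0.0, 1.57]
ft_force: [-0.5, 0.6, -0.7]
opening: 1.001
```

```bash
cat >> h.py <<'E'
from scipy.optimize import minimize
CAPD=dict(yellow=70,blue=64,red=52,green=46,black=34)
JAR=dict(yellow=(78,80,60,52),blue=(74,74,54,46),red=(66,70,42,34),green=(60,64,36,28),black=(50,58,24,16))
TH=np.linspace(0,2*np.pi,60,endpoint=False)
def hull(xy,circs,Pm,S=4):
    pts=[]
    for r,z in circs:
        X=np.c_[xy[0]+r*np.cos(TH),xy[1]+r*np.sin(TH),np.full(60,z),np.ones(60)]@Pm.T
        pts.append(X[:,:2]/X[:,2:])
    h=cv2.convexHull(np.float32(np.vstack(pts)))
    m=np.zeros((400,640),np.uint8); cv2.fillPoly(m,[np.int32(np.round(h*16))],1,cv2.LINE_8,4)
    return m>0,h
def jarcircs(c):
    D,H,N,L=JAR[c]; s=H-18
    return [(D/2-4,0),(D/2,5),(D/2,s-8),(N/2,H-6),(L/2,H)]
def capcircs(c,z): r=CAPD[c]/2; return [(r,z),(r,z+22)]
def fit(mask,circs,n,x0):
    Pm=P(n)
    def f(v):
        m,_=hull(v,circs,Pm); 
        return 1-(m&mask).sum()/max(1,(m|mask).sum())
    r=minimize(f,x0,method="Nelder-Mead",options=dict(initial_simplex=[x0,[x0[0]+6,x0[1]],[x0[0],x0[1]+6]],xatol=.1,fatol=1e-5))
    return r.x,1-r.fun
def meas(q,n,circs,near=None,tol=60,im=None):
    "trace q in n, fit each detection"
    out=[]
    z=np.mean([c[1] for c in circs])
    for d in env.trace(q,n)[:5]:
        x0=onz(d["pixel"],n,z)[:2]
        if d["conf"]<.2 or (near is not None and np.hypot(*(x0-near))>tol): continue
        v,iou=fit(d["pixels"],circs,n,x0)
        out.append((v,iou,d["conf"]))
        if im is not None: 
            _,h=hull(v,circs,P(n)); cv2.polylines(im,[np.int32(h)],True,(255,0,255),1)
    return out
E
cat > m.py <<'E'
import sys
from h import *
# usage: m.py out cam item...   item: jar:color:x:y  cap:color:z:x:y
out,n=sys.argv[1:3]
im=env.read_camera(n).copy(); print(env.state()["eef_pos"].round(1))
for it in sys.argv[3:]:
    p=it.split(":")
    if p[0]=="jar": c=jarcircs(p[1]);q="jar_of_"+p[1];near=np.float64(p[2:4])
    else: c=capcircs(p[1],float(p[2]));q="cap_"+p[1];near=np.float64(p[3:5])
    for v,i,cf in meas(q,n,c,near,60,im): print(it,v.round(1),"iou",round(i,3),"conf",round(cf,2))
cv2.imwrite("pics/"+out,im[:,:,::-1])
E
python3 m.py w1.png wrist jar:blue:618:-162 cap:green:22:465:-163 cap:yellow:0:465:-163
python3 m.py s1.png scene jar:blue:618:-162 cap:green:22:465:-163 cap:yellow:0:465:-163 jar:green:484:-353 jar:black:628:-5 jar:red:480:377 cap:blue:0:446:130  cap:black:44:446:130
python3 m.py d1.png side jar:blue:618:-162 cap:green:22:465:-163 cap:yellow:0:465:-163 jar:green:484:-353 jar:black:628:-5 jar:yellow:648:162 jar:red:480:377 cap:blue:0:446:130 cap:black:44:446:130
```

```text
[ 545.3 -179.3  183.8]
jar:blue:618:-162 [ 618.4 -161. ] iou 0.976 conf 0.82
cap:green:22:465:-163 [ 459.2 -158.2] iou 0.929 conf 0.94
cap:green:22:465:-163 [ 478.3 -144.7] iou 0.295 conf 0.39
cap:yellow:0:465:-163 [ 459.6 -157.5] iou 0.513 conf 0.62
[ 545.4 -178.9  183.7]
jar:blue:618:-162 [ 620.3 -163. ] iou 0.914 conf 0.86
cap:green:22:465:-163 [ 460.1 -159.7] iou 0.932 conf 0.56
cap:yellow:0:465:-163 [ 459.  -160.2] iou 0.503 conf 0.89
jar:green:484:-353 [ 484.9 -363.7] iou 0.932 conf 0.88
jar:black:628:-5 [630.6  -7.5] iou 0.938 conf 0.56
jar:red:480:377 [476.4 371. ] iou 0.925 conf 0.73
cap:blue:0:446:130 [440.2 125.7] iou 0.373 conf 0.64
cap:black:44:446:130 [443.3 129. ] iou 0.71 conf 0.64
[ 545.  -180.   183.8]
jar:blue:618:-162 [ 620.9 -169.2] iou 0.957 conf 0.81
cap:green:22:465:-163 [ 462.3 -166.3] iou 0.94 conf 0.48
cap:green:22:465:-163 [ 435.9 -205.5] iou 0.442 conf 0.4
cap:yellow:0:465:-163 [ 462.1 -163.8] iou 0.623 conf 0.52
jar:green:484:-353 [ 483.9 -369.2] iou 0.847 conf 0.89
jar:yellow:648:162 [648.9 157.6] iou 0.945 conf 0.86
jar:red:480:377 [476.7 368.9] iou 0.92 conf 0.67
cap:blue:0:446:130 [443.5 131.2] iou 0.524 conf 0.51
cap:black:44:446:130 [444.8 128.1] iou 0.923 conf 0.62
```

View pics/w1.png

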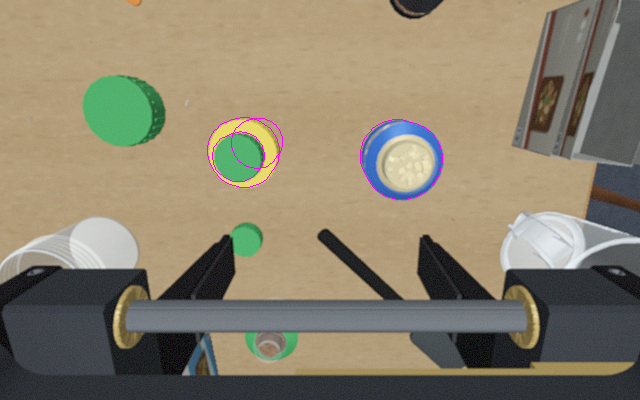

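View pics/s1.png

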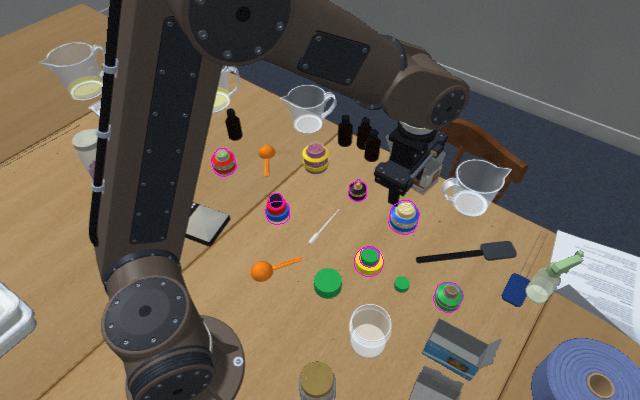

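View pics/d1.png

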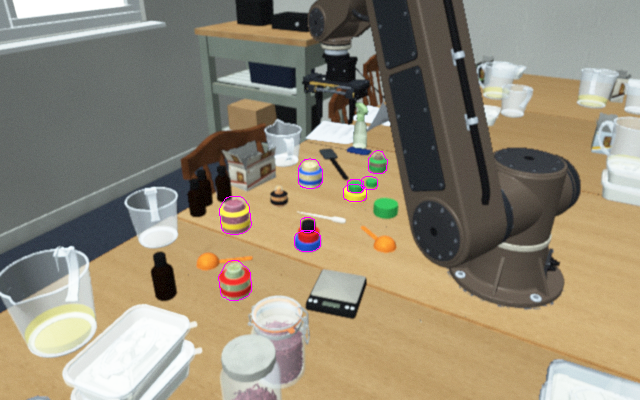

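Call:
drive_tool(
  commands=[
    {"dx": -12,"dy": -37,"dz": 0,"yaw": 0},
    {"dx": -12,"dy": -37,"dz": 0,"yaw": 0},
    {"dx": -12,"dy": -37,"dz": 0,"yaw": 0},
    {"dx": -12,"dy": -37,"dz": 0,"yaw": 0},
    {"dx": -12,"dy": -37,"dz": 0,"yaw": 0},
  ],
)

```text
t: 4.13
eef_pos: [484.2, -366.6, 183.9]
tcp_rot: [3.141, 0.0, 1.571]
ft_force: [0.4, 0.3, -0.6]
opening: 1.001
```

Call:
drive_tool(
  commands=[
    {"dx": 0,"dy": 0,"dz": 0,"yaw": 0},
    {"dx": 0,"dy": 0,"dz": 0,"yaw": 0},
    {"dx": 0,"dy": 0,"dz": 0,"yaw": 0},
  ],
)

```text
t: 4.38
eef_pos: [484.9, -364.7, 183.6]
tcp_rot: [-3.141, -0.0, 1.57]
ft_force: [-0.1, -0.3, -0.6]
opening: 1.002
```

```bash
python3 m.py w2.png wrist jar:green:484:-358 cap:green:22:459:-158 cap:yellow:0:459:-158
```

```text
[ 485.2 -364.1  183.7]
jar:green:484:-358 [ 482.5 -362.9] iou 0.983 conf 0.78
```

View pics/w2.png

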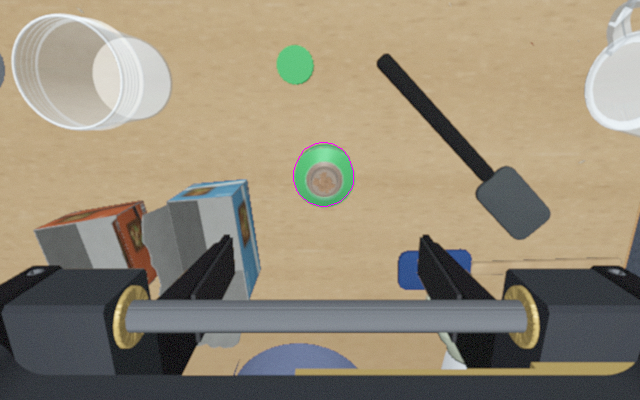

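```bash
python3 - <<'E'
from h import *
for z in (0,60,100): print(z,[onz(p,"wrist",z)[:2].round() for p in ((248,180),(260,265),(170,187))])
save("scene","sc3.png",(400,260,520,400),4)
E
```

```text
0 [array([ 399., -375.]), array([ 407., -478.]), array([ 312., -383.])]
60 [array([ 412., -361.]), array([ 419., -448.]), array([ 339., -367.])]
100 [array([ 421., -351.]), array([ 427., -428.]), array([ 357., -357.])]
```

View pics/sc3.png

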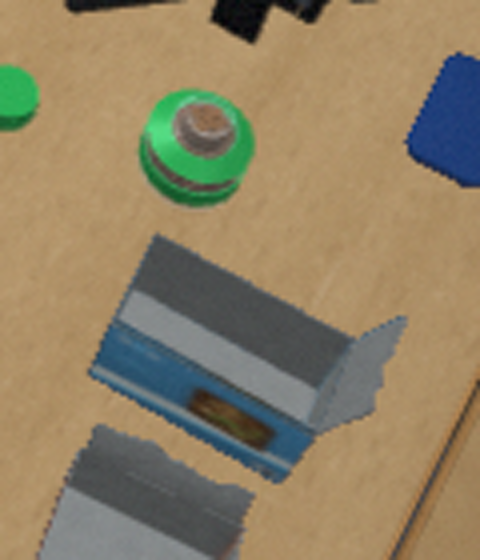

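```bash
python3 - <<'E'
from h import *
print(tri((438.7,319),"scene",(248,180),"wrist"),tri((487,346),"scene",(258,268),"wrist"))
E
```

```text
[ 410.20395972 -370.37427077   42.01763958] [ 417.65728622 -477.21720112   33.88313693]
```

Call:
drive_tool(
  commands=[
    {"dx": -5,"dy": 41,"dz": 0,"yaw": 0},
    {"dx": -5,"dy": 41,"dz": 0,"yaw": 0},
    {"dx": -5,"dy": 41,"dz": 0,"yaw": 0},
    {"dx": -5,"dy": 41,"dz": 0,"yaw": 0},
    {"dx": -6,"dy": 41,"dz": 0,"yaw": 0},
  ],
  grip=0.7,
)

```text
t: 5.05
eef_pos: [458.6, -157.7, 183.9]
tcp_rot: [3.141, 0.0, 1.571]
ft_force: [1.7, 0.5, -0.1]
opening: 0.727
```

Call:
drive_tool(
  commands=[
    {"dx": 0,"dy": 2,"dz": -20,"yaw": 0},
    {"dx": 0,"dy": 0,"dz": -40,"yaw": 0},
    {"dx": 0,"dy": 0,"dz": 0,"yaw": 0},
    {"dx": 0,"dy": 0,"dz": 0,"yaw": 0},
    {"dx": 0,"dy": 0,"dz": 0,"yaw": 0},
  ],
)

```text
t: 5.47
eef_pos: [459.6, -158.2, 124.9]
tcp_rot: [3.141, 0.0, 1.571]
ft_force: [-0.2, -0.4, -0.0]
opening: 0.699
```

```bash
python3 m.py w3.png wrist cap:green:22:459:-158 cap:yellow:0:459:-158
```

```text
[ 459.8 -158.5  125.3]
cap:green:22:459:-158 [ 458.7 -159.8] iou 0.94 conf 0.92
cap:yellow:0:459:-158 [ 459.6 -158.5] iou 0.46 conf 0.68
```

View pics/w3.png

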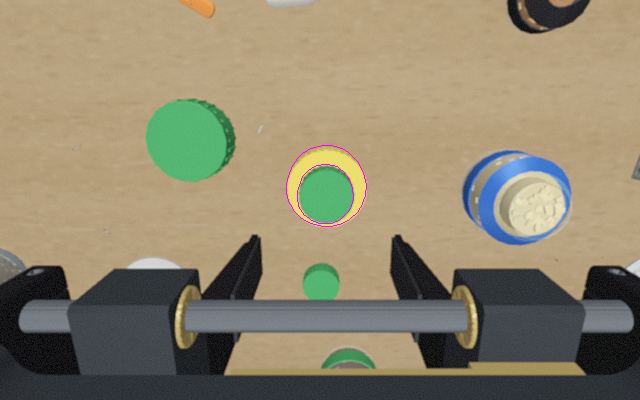

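Call:
drive_tool(
  commands=[
    {"dx": 0,"dy": -1,"dz": -35,"yaw": 0},
    {"dx": 0,"dy": 0,"dz": -35,"yaw": 0},
    {"dx": 0,"dy": 0,"dz": -18,"yaw": 0},
    {"dx": 0,"dy": 0,"dz": -10,"yaw": 0},
    {"dx": 0,"dy": 0,"dz": 0,"yaw": 0},
  ],
)

```text
t: 6.03
eef_pos: [458.7, -159.1, 24.9]
tcp_rot: [-3.14, -0.001, 1.57]
ft_force: [-0.5, 0.1, -0.1]
opening: 0.701
```

Call:
drive_tool(
  commands=[
    {"dx": 0,"dy": 0,"dz": 0,"yaw": 0},
    {"dx": 0,"dy": 0,"dz": 0,"yaw": 0},
    {"dx": 0,"dy": 0,"dz": 0,"yaw": 0},
    {"dx": 0,"dy": 0,"dz": 0,"yaw": 0},
    {"dx": 0,"dy": 0,"dz": 0,"yaw": 0},
  ],
  grip=0,
)

```text
t: 6.45
eef_pos: [459.4, -159.1, 26.5]
tcp_rot: [3.14, 0.001, 1.571]
ft_force: [-0.6, 0.5, 1.4]
opening: 0.408
```

Call:
drive_tool(
  commands=[
    {"dx": 0,"dy": 0,"dz": 0,"yaw": 0},
    {"dx": 0,"dy": 0,"dz": 10,"yaw": 0},
    {"dx": 0,"dy": 0,"dz": 25,"yaw": 0},
    {"dx": 0,"dy": 0,"dz": 35,"yaw": 0},
    {"dx": 0,"dy": 0,"dz": 28,"yaw": 0},
  ],
)

```text
t: 6.87
eef_pos: [458.9, -158.9, 126.1]
tcp_rot: [3.141, 0.0, 1.571]
ft_force: [0.0, -0.2, 1.3]
opening: 0.056
```

```bash
python3 m.py w4.png wrist cap:yellow:0:459:-158; python3 -c "
from h import *
save('side','si4.png',(280,120,440,240),4)"
```

```text
[ 460.8 -159.8  130.6]
cap:yellow:0:459:-158 [ 461.6 -160.2] iou 0.47 conf 0.98
```

View pics/w4.png

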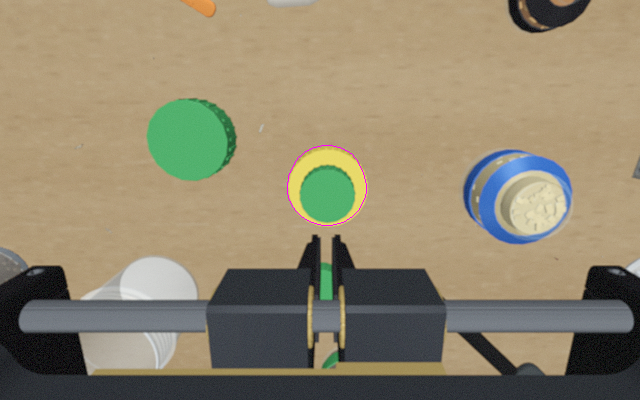

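View pics/si4.png

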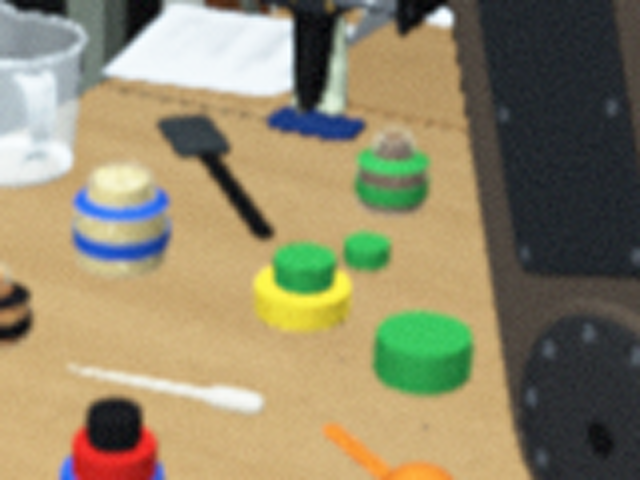

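Call:
drive_tool(
  commands=[
    {"dx": 0,"dy": 0,"dz": 0,"yaw": 0},
    {"dx": 0,"dy": 0,"dz": 0,"yaw": 0},
    {"dx": 0,"dy": 0,"dz": 0,"yaw": 0},
    {"dx": 0,"dy": 0,"dz": 0,"yaw": 0},
    {"dx": 0,"dy": 0,"dz": 0,"yaw": 0},
  ],
  grip=0.65,
)

```text
t: 7.43
eef_pos: [458.8, -158.9, 123.1]
tcp_rot: [-3.14, -0.001, 1.571]
ft_force: [0.5, 1.8, -0.1]
opening: 0.3
```

Call:
drive_tool(
  commands=[
    {"dx": 0,"dy": 0,"dz": 0,"yaw": 0},
    {"dx": 0,"dy": 0,"dz": 0,"yaw": 0},
    {"dx": 0,"dy": 0,"dz": 0,"yaw": 0},
    {"dx": 0,"dy": 0,"dz": -5,"yaw": 0},
    {"dx": 0,"dy": 0,"dz": -20,"yaw": 0},
  ],
)

```text
t: 7.85
eef_pos: [460.2, -159.6, 100.2]
tcp_rot: [3.138, 0.002, 1.571]
ft_force: [1.0, -0.5, -0.3]
opening: 0.627
```

Call:
drive_tool(
  commands=[
    {"dx": 0,"dy": 0,"dz": -30,"yaw": 0},
    {"dx": 0,"dy": 0,"dz": -25,"yaw": 0},
    {"dx": 0,"dy": 0,"dz": -18,"yaw": 0},
    {"dx": 0,"dy": 0,"dz": 0,"yaw": 0},
    {"dx": 0,"dy": 0,"dz": 0,"yaw": 0},
  ],
)

```text
t: 8.27
eef_pos: [458.6, -158.8, 25.3]
tcp_rot: [-3.14, -0.001, 1.571]
ft_force: [-0.1, -0.4, -0.3]
opening: 0.65
```

Call:
drive_tool(
  commands=[
    {"dx": 0,"dy": 0,"dz": 0,"yaw": 0},
    {"dx": 0,"dy": 0,"dz": 0,"yaw": 0},
    {"dx": 0,"dy": 0,"dz": 0,"yaw": 0},
    {"dx": 0,"dy": 0,"dz": 0,"yaw": 0},
    {"dx": 0,"dy": 0,"dz": 0,"yaw": 0},
  ],
  grip=0,
)

```text
t: 8.68
eef_pos: [459.3, -159.1, 26.4]
tcp_rot: [3.14, 0.001, 1.571]
ft_force: [0.4, 0.4, 0.3]
opening: 0.353
```

Call:
drive_tool(
  commands=[
    {"dx": 0,"dy": 0,"dz": 0,"yaw": 0},
    {"dx": 0,"dy": 0,"dz": 0,"yaw": 0},
    {"dx": 0,"dy": 0,"dz": 0,"yaw": 0},
  ],
)

```text
t: 8.93
eef_pos: [459.0, -159.0, 25.8]
tcp_rot: [3.141, 0.0, 1.571]
ft_force: [-0.5, 0.0, 1.1]
opening: 0.147
```

```bash
python3 -c "
from h import *
print(env.state()['opening'])
save('wrist','w5.png')
save('side','si5.png',(280,120,440,240),4)
save('scene','sc5.png',(300,160,460,280),4)"
```

```text
0.1473323347276545
```

View pics/w5.png

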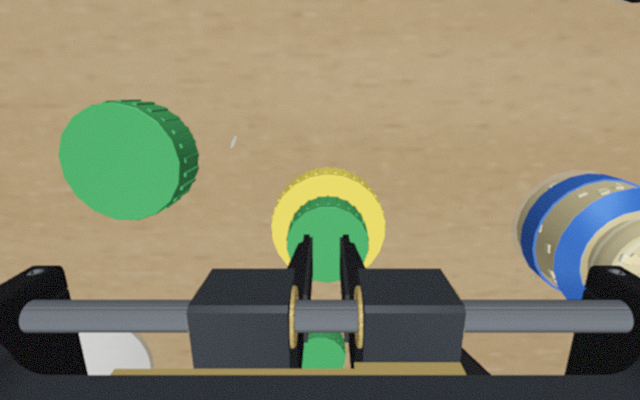

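View pics/si5.png

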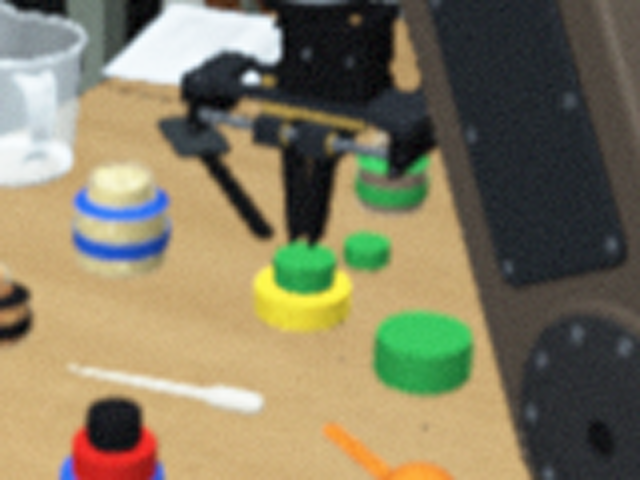

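View pics/sc5.png

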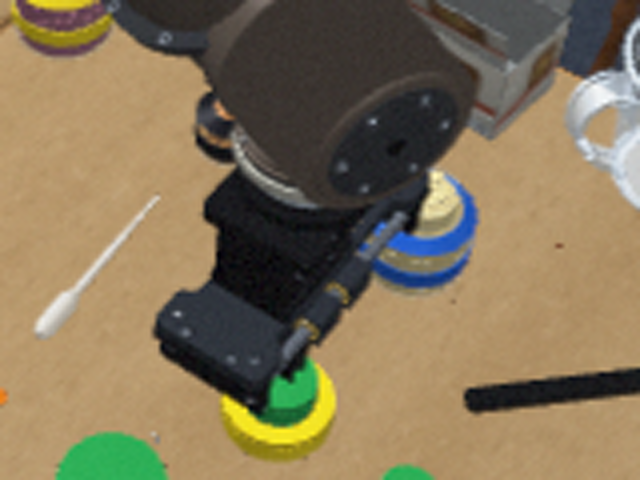

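```bash
python3 - <<'E'
from h import *
s=env.state();p=s["eef_pos"];print(p)
for n in("side","scene","wrist"):
    print(n,proj(p,n).round(1),[proj((459,-159,z),n).round(1) for z in (22,44)], proj(p+[0,0,60],n).round(1))
K,R,t=cam("wrist");print(-R.T@t-p)
for z in (44,60):print(onz((308,237),"wrist",z),onz((346,237),"wrist",z))
print(onz((357.5,180),"side",44))
E
```

```text
[ 458.99408585 -158.96059765   25.72433127]
side [355.3 189.5] [array([355.3, 190.6]), array([355.6, 183.9])] [356.1 170.8]
scene [368.7 258.5] [array([368.6, 259.3]), array([369.3, 254.4])] [370.5 244.6]
wrist [327.2 232.5] [array([327.2, 230.3]), array([327.3, 244.8])] [327.7 282.9]
[ -0.8316368   79.64490628 201.25594679]
[ 448.39248836 -154.34156675   44.        ] [ 469.23995201 -154.35588638   44.        ]
[ 449.24678464 -147.78122036   60.        ] [ 468.27132277 -147.79428787   60.        ]
[ 466.0126687  -185.51634248   44.        ]
```

```bash
python3 - <<'E'
from h import *
for a in ((353.2,180.2),(359,180.8)):
  for b in ((308,237),(346,237)):
    X=tri(a,"side",b,"wrist");print(a,b,X.round(1),(proj(X,"side")-a).round(1))
save('side','si6.png',(330,145,390,205),10)
save('wrist','w6.png',(260,180,400,290),5)
E
```

```text
(353.2, 180.2) (308, 237) [ 454.9 -141.8   64.8] [ 1.2 -0.3]
(353.2, 180.2) (346, 237) [ 465.4 -151.    57.2] [-0.7  0.1]
(359, 180.8) (308, 237) [ 446.2 -150.    60.1] [-0.7  0.2]
(359, 180.8) (346, 237) [ 456.9 -158.8   53.4] [-2.7  0.3]
```

View pics/si6.png

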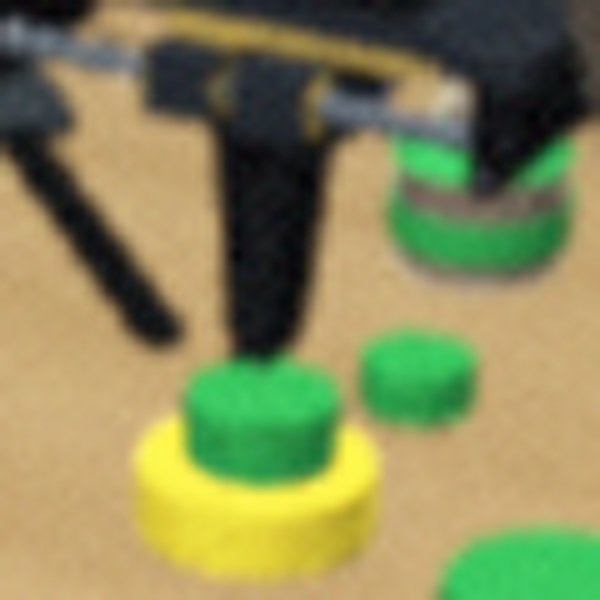

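View pics/w6.png

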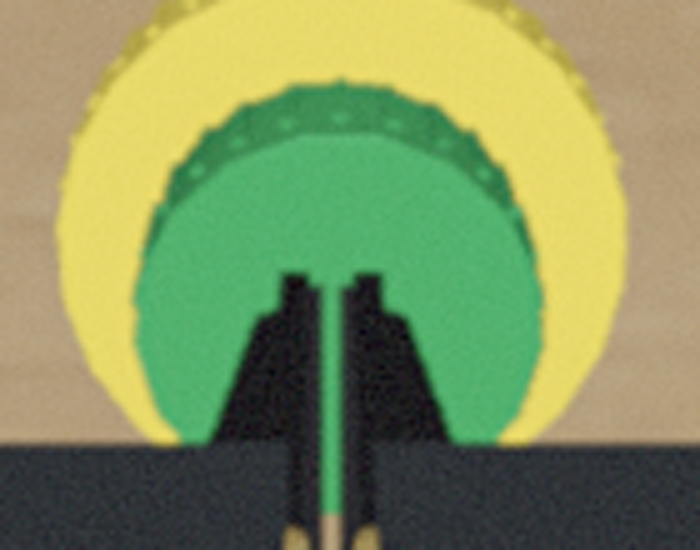

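Call:
drive_tool(
  commands=[
    {"dx": 0,"dy": 0,"dz": 20,"yaw": 0},
    {"dx": 0,"dy": 0,"dz": 0,"yaw": 0},
    {"dx": 0,"dy": 0,"dz": 0,"yaw": 0},
    {"dx": 0,"dy": 0,"dz": 0,"yaw": 0},
    {"dx": 0,"dy": 0,"dz": 0,"yaw": 0},
  ],
  grip=0.65,
)

```text
t: 9.6
eef_pos: [458.8, -158.9, 45.3]
tcp_rot: [-3.141, -0.0, 1.571]
ft_force: [-0.5, 0.2, 0.4]
opening: 0.302
```

Call:
drive_tool(
  commands=[
    {"dx": 0,"dy": 0,"dz": 0,"yaw": 0},
    {"dx": 0,"dy": 0,"dz": 0,"yaw": 0},
    {"dx": 0,"dy": 0,"dz": 0,"yaw": 0},
    {"dx": 0,"dy": 0,"dz": 0,"yaw": 0},
    {"dx": 0,"dy": 0,"dz": -19,"yaw": 0},
  ],
)

```text
t: 10.02
eef_pos: [460.4, -159.6, 28.6]
tcp_rot: [3.138, 0.002, 1.571]
ft_force: [1.4, -0.7, -0.4]
opening: 0.629
```

```bash
python3 - <<'E'
from h import *
print(env.grip_point_offset, env.state()["eef_pos"],env.state()["opening"])
save('side','si7.png',(320,145,400,205),10)
save('wrist','w7.png',(160,120,480,300),2.5)
E
```

```text
18.8 [ 460.38915179 -159.61115295   28.61119539] 0.6287424014951134
```

View pics/si7.png

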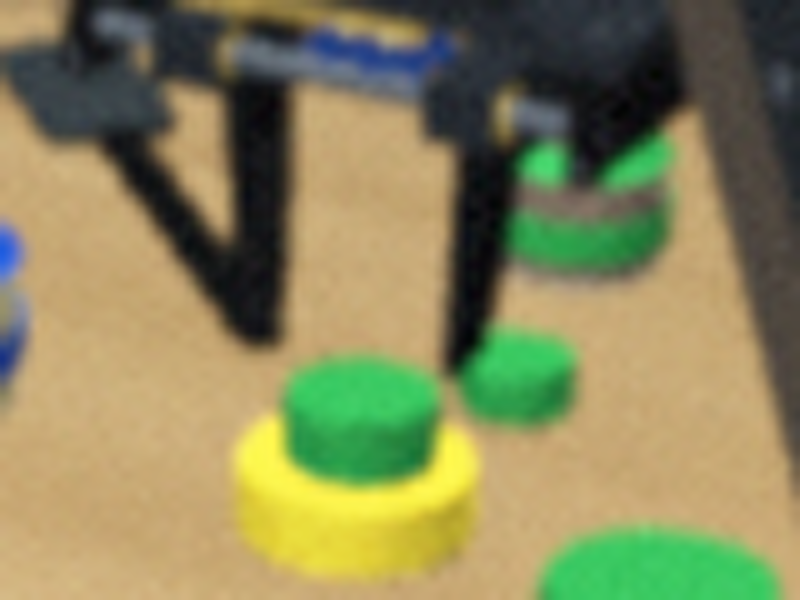

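View pics/w7.png

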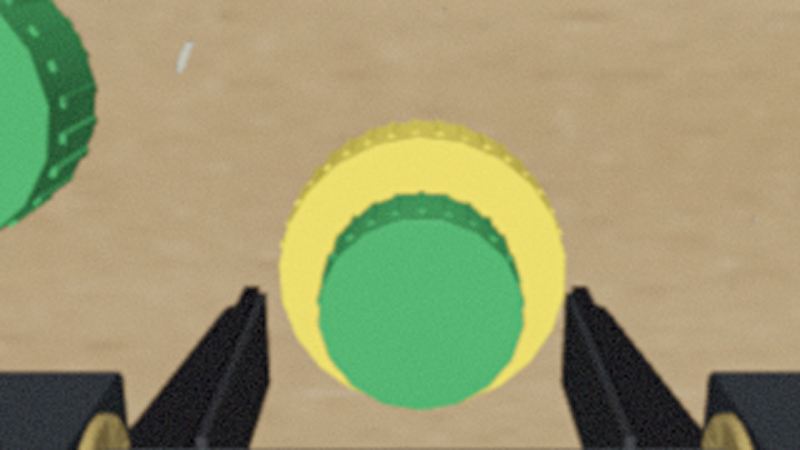

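Call:
drive_tool(
  commands=[
    {"dx": 0,"dy": 0,"dz": -4,"yaw": 0},
    {"dx": 0,"dy": 0,"dz": -4,"yaw": 0},
    {"dx": 0,"dy": 0,"dz": -4,"yaw": 0},
    {"dx": 0,"dy": 0,"dz": 0,"yaw": 0},
    {"dx": 0,"dy": 0,"dz": 0,"yaw": 0},
  ],
)

```text
t: 10.53
eef_pos: [459.0, -159.0, 14.8]
tcp_rot: [-3.141, -0.0, 1.571]
ft_force: [-0.5, -0.1, 0.8]
opening: 0.652
```

```bash
python3 - <<'E'
from h import *
print(env.state())
save('side','si8.png',(320,145,400,205),10)
E
```

```text
{'t': 10.5333, 'joints': array([-4.69526079e-01,  5.59053239e-01,  2.05394184e+00,  5.69452998e-05,
        5.28727701e-01, -4.69595441e-01]), 'qvel': array([ 0.00116353, -0.00710416, -0.00028499,  0.00085668,  0.00164652,
       -0.00062823]), 'tau': array([-1.38341042e-02, -5.20955944e+01, -1.25596315e+01,  2.83688447e-02,
        1.90423342e-02, -5.77106857e-05]), 'eef_pos': array([ 458.990884  , -158.97146057,   14.75712645]), 'tcp_rot': array([-3.14148961e+00, -8.44941180e-05,  1.57081651e+00]), 'ft_force': array([-0.50491538, -0.10612302,  0.83397639]), 'moment': array([0.03498682, 0.00412242, 0.06272026]), 'opening': 0.6518967316856641}
```

View pics/si8.png

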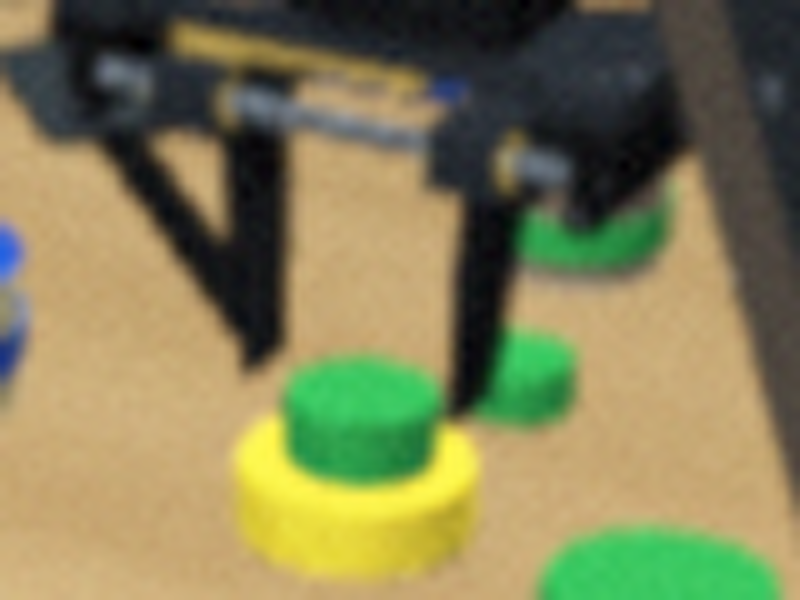

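Call:
drive_tool(
  commands=[
    {"dx": 0,"dy": 0,"dz": -5,"yaw": 0},
    {"dx": 0,"dy": 0,"dz": -5,"yaw": 0},
    {"dx": 0,"dy": 0,"dz": -5,"yaw": 0},
    {"dx": 0,"dy": 0,"dz": 0,"yaw": 0},
    {"dx": 0,"dy": 0,"dz": 0,"yaw": 0},
  ],
)

```text
t: 11.0
eef_pos: [458.8, -158.9, -0.7]
tcp_rot: [-3.141, -0.0, 1.571]
ft_force: [-1.3, -0.5, 0.5]
opening: 0.649
```

```bash
python3 - <<'E'
from h import *
print(env.state()["ft_force"],env.state()["eef_pos"])
save('side','si9.png',(320,145,400,205),10)
E
```

```text
[-1.30998795 -0.46643813  0.51239963] [ 458.78955791 -158.89112684   -0.68630621]
```

View pics/si9.png

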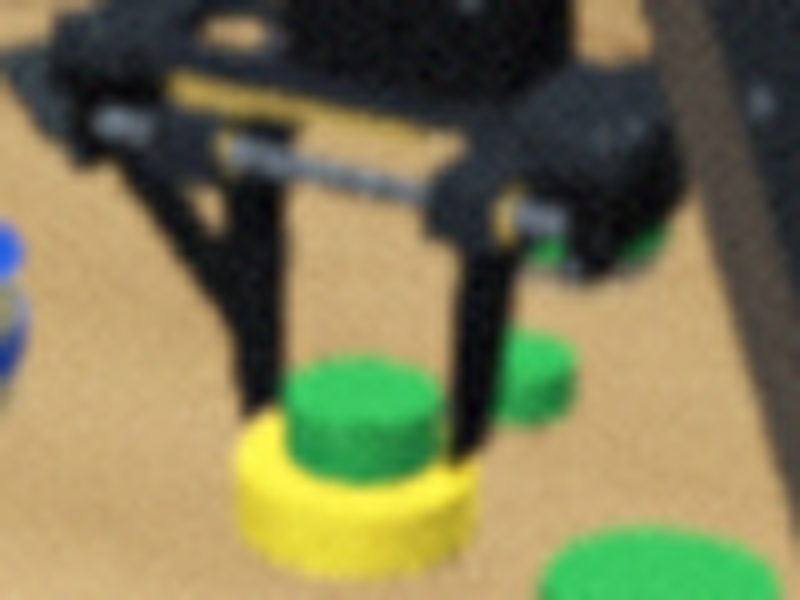

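Call:
drive_tool(
  commands=[
    {"dx": 0,"dy": 0,"dz": 0,"yaw": 0},
    {"dx": 0,"dy": 0,"dz": 0,"yaw": 0},
    {"dx": 0,"dy": 0,"dz": 0,"yaw": 0},
    {"dx": 0,"dy": 0,"dz": 0,"yaw": 0},
    {"dx": 0,"dy": 0,"dz": 0,"yaw": 0},
  ],
  grip=0,
)

```text
t: 11.47
eef_pos: [459.1, -159.0, -0.1]
tcp_rot: [3.141, 0.0, 1.571]
ft_force: [-0.3, 0.1, 1.8]
opening: 0.477
```

Call:
drive_tool(
  commands=[
    {"dx": 0,"dy": 0,"dz": 0,"yaw": 0},
    {"dx": 0,"dy": 0,"dz": 0,"yaw": 0},
    {"dx": 0,"dy": 0,"dz": 0,"yaw": 0},
  ],
)

```text
t: 11.72
eef_pos: [459.1, -159.0, -0.1]
tcp_rot: [3.141, 0.0, 1.571]
ft_force: [-0.7, -0.1, 3.1]
opening: 0.474
```

Call:
drive_tool(
  commands=[
    {"dx": 0,"dy": 0,"dz": 10,"yaw": 0},
    {"dx": 0,"dy": 0,"dz": 20,"yaw": 0},
    {"dx": 0,"dy": 0,"dz": 35,"yaw": 0},
    {"dx": 0,"dy": 0,"dz": 35,"yaw": 0},
    {"dx": 3.5,"dy": -23.5,"dz": 0,"yaw": 0},
  ],
)

```text
t: 12.13
eef_pos: [463.7, -181.2, 105.7]
tcp_rot: [3.136, 0.003, 1.573]
ft_force: [1.6, -0.5, 0.4]
opening: 0.48
```

Call:
drive_tool(
  commands=[
    {"dx": 4,"dy": -36,"dz": 0,"yaw": 0},
    {"dx": 4,"dy": -36,"dz": 0,"yaw": 0},
    {"dx": 4,"dy": -36,"dz": 0,"yaw": 0},
    {"dx": 4,"dy": -36,"dz": 0,"yaw": 0},
    {"dx": 4,"dy": -36,"dz": 0,"yaw": 0},
  ],
)

```text
t: 12.55
eef_pos: [482.2, -364.1, 100.5]
tcp_rot: [3.141, -0.0, 1.571]
ft_force: [0.1, 0.0, 0.3]
opening: 0.477
```

Call:
drive_tool(
  commands=[
    {"dx": 0,"dy": 0,"dz": -20,"yaw": 0},
    {"dx": 0,"dy": 0,"dz": -20,"yaw": 0},
    {"dx": 0,"dy": 0,"dz": 0,"yaw": 0},
    {"dx": 0,"dy": 0,"dz": 0,"yaw": 0},
  ],
)

```text
t: 12.88
eef_pos: [482.1, -362.1, 59.7]
tcp_rot: [-3.14, -0.001, 1.571]
ft_force: [-0.8, -0.7, 0.1]
opening: 0.473
```

```bash
python3 - <<'E'
from h import *
s=env.state();print(s["ft_force"],s["eef_pos"],s["opening"])
a=save('side','si10.png',(335,120,415,180),8)
b=save('scene','sc10.png',(400,230,500,330),6)
c=save('wrist','w10.png',(160,120,480,300),2)
E
python3 - <<'E'
import cv2,numpy as np
i=[cv2.resize(cv2.imread(f"pics/{n}10.png"),(400,300)) for n in("si","sc","w")]
cv2.imwrite("pics/c10.png",np.vstack([np.hstack(i[:2]),np.hstack([i[2],i[2]*0])]))
E
```

```text
[-0.77512641 -0.65616555  0.06281051] [ 482.06412571 -362.0693723    59.72058656] 0.47300604646755234
```

View pics/c10.png

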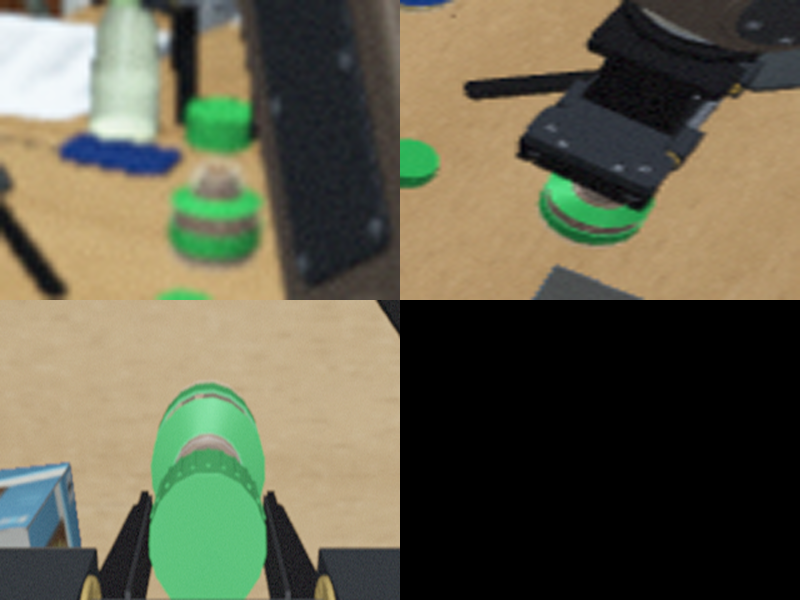

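Call:
drive_tool(
  commands=[
    {"dx": 0,"dy": 0,"dz": -7,"yaw": 0},
    {"dx": 0,"dy": 0,"dz": -7,"yaw": 0},
    {"dx": 0,"dy": 0,"dz": -3,"yaw": 0},
    {"dx": 0,"dy": 0,"dz": -3,"yaw": 0},
    {"dx": 0,"dy": 0,"dz": -2,"yaw": 0},
  ],
)

```text
t: 13.45
eef_pos: [482.4, -362.3, 37.2]
tcp_rot: [-3.141, -0.0, 1.571]
ft_force: [0.4, -1.0, -1.4]
opening: 0.476
```

Call:
drive_tool(
  commands=[
    {"dx": 0,"dy": 0,"dz": -3,"yaw": 0},
    {"dx": 0,"dy": 0,"dz": -2,"yaw": 0},
    {"dx": 0,"dy": 0,"dz": -2,"yaw": 0},
    {"dx": 0,"dy": 0,"dz": -2,"yaw": 0},
    {"dx": 0,"dy": 0,"dz": 0,"yaw": 0},
  ],
)

```text
t: 13.87
eef_pos: [482.4, -362.4, 28.4]
tcp_rot: [-3.141, -0.0, 1.571]
ft_force: [-0.5, 0.2, 1.0]
opening: 0.476
```

Call:
drive_tool(
  commands=[
    {"dx": 0,"dy": 0,"dz": -1,"yaw": 0},
    {"dx": 0,"dy": 0,"dz": 0,"yaw": 0},
  ],
)

```text
t: 14.03
eef_pos: [482.6, -362.6, 28.0]
tcp_rot: [3.141, 0.0, 1.571]
ft_force: [0.2, 0.8, 0.3]
opening: 0.476
```

Call:
drive_tool(
  commands=[
    {"dx": 0,"dy": 0,"dz": 0,"yaw": 0},
    {"dx": 0,"dy": 0,"dz": 0,"yaw": 0},
    {"dx": 0,"dy": 0,"dz": 0,"yaw": 0},
    {"dx": 0,"dy": 0,"dz": 5,"yaw": 0},
    {"dx": 0,"dy": 0,"dz": 10,"yaw": 0},
  ],
  grip=0.65,
)

```text
t: 14.45
eef_pos: [482.1, -362.1, 42.4]
tcp_rot: [-3.14, -0.001, 1.571]
ft_force: [0.6, 0.8, -0.1]
opening: 0.648
```

Call:
drive_tool(
  commands=[
    {"dx": 0,"dy": 0,"dz": 30,"yaw": 0},
    {"dx": 0,"dy": 0,"dz": 40,"yaw": 0},
    {"dx": 0,"dy": 20,"dz": 20,"yaw": 0},
    {"dx": 0,"dy": 0,"dz": 0,"yaw": 0},
    {"dx": 0,"dy": 0,"dz": 0,"yaw": 0},
  ],
  grip=0.9,
)

```text
t: 14.87
eef_pos: [483.0, -342.3, 134.7]
tcp_rot: [3.139, 0.002, 1.572]
ft_force: [0.0, -0.3, -1.2]
opening: 0.891
```

```bash
python3 m.py w11.png wrist cap:green:50:482:-363 jar:green:482:-363; python3 - <<'E'
from h import *
s=env.state();print(s["ft_force"],s["eef_pos"],s["opening"])
a=save('side','si11.png',(335,120,415,180),8)
i=[cv2.imread(f"pics/{n}11.png") for n in("si","w")]
cv2.imwrite("pics/c11.png",np.hstack([cv2.resize(i[0],(400,300)),i[1][100:400,120:520]]))
E
```

```text
[ 482.6 -342.4  133.3]
cap:green:50:482:-363 [ 480.5 -361.3] iou 0.955 conf 0.92
jar:green:482:-363 [ 481.1 -362.1] iou 0.366 conf 0.98
[ 0.58018622  0.3666747  -0.55058696] [ 482.16696104 -342.52375025  131.97441723] 0.8968721552642971
```

View pics/c11.png

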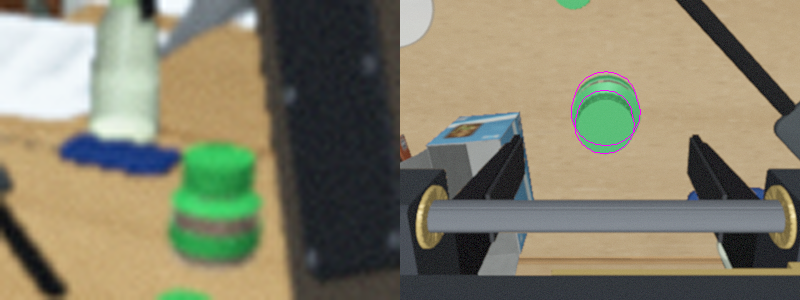

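Call:
drive_tool(
  commands=[
    {"dx": -4.5,"dy": 36,"dz": 0,"yaw": 0},
    {"dx": -4.5,"dy": 36,"dz": 0,"yaw": 0},
    {"dx": -4.5,"dy": 36,"dz": 0,"yaw": 0},
    {"dx": -4.5,"dy": 36,"dz": 0,"yaw": 0},
    {"dx": -4.5,"dy": 36,"dz": 0,"yaw": 0},
  ],
)

```text
t: 15.48
eef_pos: [459.2, -161.2, 131.8]
tcp_rot: [-3.14, -0.001, 1.57]
ft_force: [1.0, -0.2, 0.8]
opening: 0.899
```

Call:
drive_tool(
  commands=[
    {"dx": 0,"dy": 0,"dz": 0,"yaw": 0},
    {"dx": 0,"dy": 0,"dz": 0,"yaw": 0},
    {"dx": 0,"dy": 0,"dz": 0,"yaw": 0},
  ],
)

```text
t: 15.73
eef_pos: [460.3, -162.9, 132.4]
tcp_rot: [-3.141, -0.0, 1.571]
ft_force: [0.6, -0.2, 0.6]
opening: 0.897
```

```bash
python3 m.py w12.png wrist cap:yellow:0:459:-158;python3 m.py s12.png scene cap:yellow:0:459:-158
```

```text
[ 460.3 -163.3  132.3]
cap:yellow:0:459:-158 [ 459.1 -159. ] iou 0.979 conf 0.82
[ 460.1 -163.5  132.4]
cap:yellow:0:459:-158 [ 463.6 -157.9] iou 0.894 conf 0.88
```

View pics/w12.png

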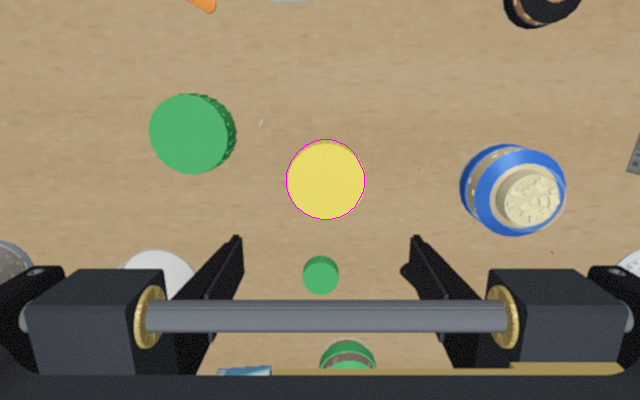

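```bash
python3 - <<'E'
from h import *
im=save('wrist','w13.png',(0,120,320,400),2.5)
save('scene','s13.png',(320,270,440,400),5)
E
```

```text
(no output)
```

View pics/s13.png

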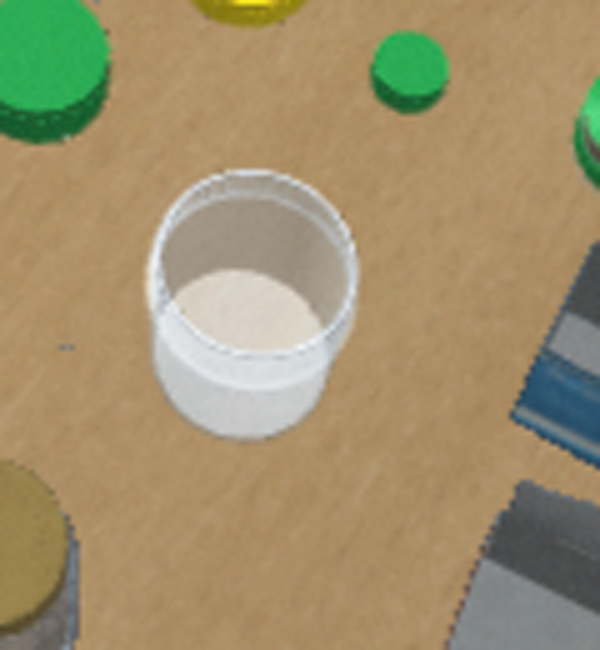

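```bash
python3 - <<'E'
from h import *
b=onz((368.6,341),"scene",0);print(b)
for z in(50,60,70,80,90,100):print(z,proj([b[0],b[1],z],"scene").round(1),onz((370.6,304),"scene",z)[:2].round(),onz((391,322),"scene",z)[:2].round())
E
```

```text
[ 293.05550288 -271.84550271    0.        ]
50 [370.3 331.6] [ 347. -237.] [ 339. -295.]
60 [370.6 329.6] [ 343. -239.] [ 334. -297.]
70 [371.  327.6] [ 338. -241.] [ 329. -299.]
80 [371.3 325.6] [ 333. -243.] [ 325. -300.]
90 [371.7 323.5] [ 328. -246.] [ 320. -302.]
100 [372.1 321.4] [ 324. -248.] [ 315. -303.]
```

Call:
drive_tool(
  commands=[
    {"dx": -1,"dy": 3.5,"dz": -35,"yaw": 0},
    {"dx": 0,"dy": 0,"dz": -40,"yaw": 0},
    {"dx": 0,"dy": 0,"dz": -40,"yaw": 0},
    {"dx": 0,"dy": 0,"dz": -20,"yaw": 0},
    {"dx": 0,"dy": 0,"dz": 0,"yaw": 0},
  ],
)

```text
t: 16.45
eef_pos: [457.2, -158.5, -5.8]
tcp_rot: [-3.136, -0.003, 1.57]
ft_force: [-1.3, -0.1, -0.7]
opening: 0.899
```

Call:
drive_tool(
  commands=[
    {"dx": 0,"dy": 0,"dz": -6,"yaw": 0},
    {"dx": 0,"dy": 0,"dz": -6,"yaw": 0},
    {"dx": 0,"dy": 0,"dz": -6,"yaw": 0},
    {"dx": 0,"dy": 0,"dz": 0,"yaw": 0},
  ],
)

```text
t: 16.78
eef_pos: [459.2, -159.1, -20.1]
tcp_rot: [3.141, 0.0, 1.571]
ft_force: [-0.5, -0.6, 0.1]
opening: 0.902
```

Call:
drive_tool(
  commands=[
    {"dx": 0,"dy": 0,"dz": 0,"yaw": 0},
    {"dx": 0,"dy": 0,"dz": 0,"yaw": 0},
    {"dx": 0,"dy": 0,"dz": 0,"yaw": 0},
    {"dx": 0,"dy": 0,"dz": 0,"yaw": 0},
    {"dx": 0,"dy": 0,"dz": 0,"yaw": 0},
  ],
  grip=0,
)

```text
t: 17.2
eef_pos: [459.3, -159.1, -19.7]
tcp_rot: [3.141, 0.0, 1.571]
ft_force: [-0.7, 0.3, 6.9]
opening: 0.727
```

```bash
python3 - <<'E'
from h import *
s=env.state();print(s["ft_force"],s["eef_pos"],s["opening"])
save('side','si14.png',(320,145,400,205),10)
E
```

```text
[-0.67405756  0.33228767  6.85704736] [ 459.343879   -159.11627925  -19.72762295] 0.7265633343777915
```

View pics/si14.png

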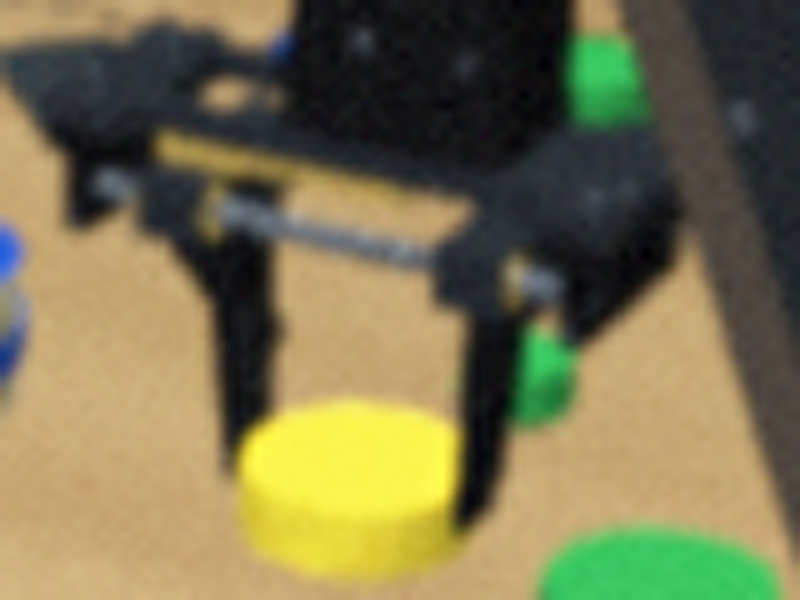

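Call:
drive_tool(
  commands=[
    {"dx": 0,"dy": 0,"dz": 10,"yaw": 0},
    {"dx": 0,"dy": 0,"dz": 30,"yaw": 0},
    {"dx": 0,"dy": 0,"dz": 35,"yaw": 0},
    {"dx": 0,"dy": 0,"dz": 40,"yaw": 0},
    {"dx": 0,"dy": 0,"dz": 25,"yaw": 0},
  ],
)

```text
t: 17.67
eef_pos: [459.3, -159.1, 123.5]
tcp_rot: [3.139, 0.001, 1.571]
ft_force: [0.5, -0.5, -0.1]
opening: 0.727
```

Call:
drive_tool(
  commands=[
    {"dx": 20,"dy": 29,"dz": 0,"yaw": 0},
    {"dx": 21,"dy": 29,"dz": 0,"yaw": 0},
    {"dx": 21,"dy": 29,"dz": 0,"yaw": 0},
    {"dx": 21,"dy": 29,"dz": 0,"yaw": 0},
    {"dx": 21,"dy": 29,"dz": 0,"yaw": 0},
  ],
)

```text
t: 18.08
eef_pos: [563.5, -12.4, 120.6]
tcp_rot: [3.141, 0.0, 1.571]
ft_force: [0.5, -0.5, -1.0]
opening: 0.729
```

Call:
drive_tool(
  commands=[
    {"dx": 21,"dy": 29,"dz": 0,"yaw": 0},
    {"dx": 21,"dy": 29,"dz": 0,"yaw": 0},
    {"dx": 21,"dy": 29,"dz": 0,"yaw": 0},
    {"dx": 22,"dy": 32,"dz": 0,"yaw": 0},
    {"dx": 0,"dy": 0,"dz": 0,"yaw": 0},
  ],
)

```text
t: 18.5
eef_pos: [650.4, 109.9, 120.1]
tcp_rot: [3.14, -0.001, 1.574]
ft_force: [-0.4, 0.6, -0.8]
opening: 0.726
```

```bash
python3 m.py w15.png wrist jar:yellow:648:160 jar:black:628:-5;python3 m.py s15.png scene jar:yellow:648:160; python3 m.py d15.png side jar:yellow:648:160
```

```text
[648.7 107.7 119.8]
jar:yellow:648:160 [645.6 157.6] iou 0.981 conf 0.82
jar:black:628:-5 [626.2 -40.7] iou 0.058 conf 0.46
[647.3 104.4 119.9]
jar:yellow:648:160 [651.3 161.6] iou 0.936 conf 0.97
[647.5 104.  120.1]
jar:yellow:648:160 [648.6 159.8] iou 0.965 conf 0.83
```

View pics/w15.png

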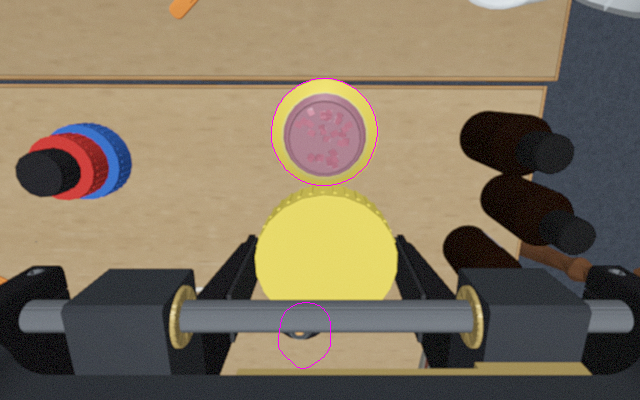

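```bash
python3 m.py w16.png wrist jar:yellow:648:160;python3 m.py w17.png wrist jar:yellow:648:160; python3 -c "
from h import *
b=onz((465,255),'wrist',0);print(b)
for p in((465,250),(540,240),(590,235),(573,153)):
  print(p,[onz(p,'wrist',z)[:2].round() for z in (0,100)])"
```

```text
[647.7 104.  120.2]
jar:yellow:648:160 [648.5 161.6] iou 0.987 conf 0.75
[647.9 104.3 120. ]
jar:yellow:648:160 [648.4 161.4] iou 0.991 conf 0.72
[783.19828457  33.23454954   0.        ]
(465, 250) [array([783.,  39.]), array([740.,  84.])]
(540, 240) [array([854.,  49.]), array([790.,  91.])]
(590, 235) [array([901.,  54.]), array([822.,  95.])]
(573, 153) [array([870., 133.]), array([800., 149.])]
```

Call:
drive_tool(
  commands=[
    {"dx": 0.4,"dy": 28,"dz": 0,"yaw": 0},
    {"dx": 0,"dy": 28.5,"dz": -10,"yaw": 0},
    {"dx": 0,"dy": 0,"dz": -20,"yaw": 0},
    {"dx": 0,"dy": 0,"dz": -15,"yaw": 0},
    {"dx": 0,"dy": 0,"dz": 0,"yaw": 0},
  ],
)

```text
t: 19.47
eef_pos: [646.8, 161.6, 71.9]
tcp_rot: [-3.137, 0.001, 1.571]
ft_force: [-0.6, -0.7, -0.7]
opening: 0.723
```

Call:
drive_tool(
  commands=[
    {"dx": 0,"dy": 0,"dz": 0,"yaw": 0},
    {"dx": 0,"dy": 0,"dz": 0,"yaw": 0},
    {"dx": 0,"dy": 0,"dz": -4,"yaw": 0},
    {"dx": 0,"dy": 0,"dz": -4,"yaw": 0},
    {"dx": 0,"dy": 0,"dz": 0,"yaw": 0},
  ],
)

```text
t: 19.88
eef_pos: [648.3, 161.3, 66.4]
tcp_rot: [-3.141, 0.0, 1.571]
ft_force: [-0.6, 1.2, -0.8]
opening: 0.726
```

```bash
python3 - <<'E'
from h import *
s=env.state();print(s["ft_force"],s["eef_pos"],s["opening"])
a=save('side','si18.png',(195,170,275,250),5)
b=save('scene','sc18.png',(275,115,355,195),5)
cv2.imwrite("pics/c18.png",np.hstack([cv2.imread("pics/si18.png"),cv2.imread("pics/sc18.png")]))
E
```

```text
[-0.57977944  1.17579275 -0.76296785] [648.2612885  161.27919294  66.44971738] 0.726122481291768
```

View pics/c18.png

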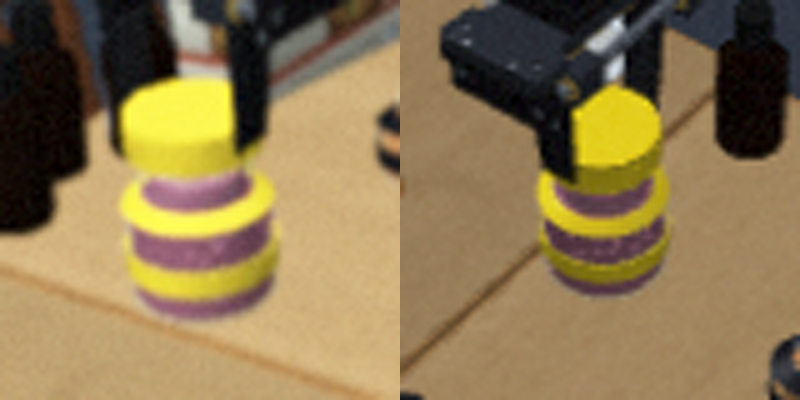

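Call:
drive_tool(
  commands=[
    {"dx": 0,"dy": 0,"dz": -4,"yaw": 0},
    {"dx": 0,"dy": 0,"dz": -3,"yaw": 0},
    {"dx": 0,"dy": 0,"dz": -3,"yaw": 0},
    {"dx": 0,"dy": 0,"dz": -2,"yaw": 0},
    {"dx": 0,"dy": 0,"dz": 0,"yaw": 0},
  ],
)

```text
t: 20.4
eef_pos: [648.2, 161.5, 54.1]
tcp_rot: [-3.141, 0.0, 1.571]
ft_force: [-0.1, -0.8, -1.0]
opening: 0.726
```

Call:
drive_tool(
  commands=[
    {"dx": 0,"dy": 0,"dz": -3,"yaw": 0},
    {"dx": 0,"dy": 0,"dz": -2,"yaw": 0},
    {"dx": 0,"dy": 0,"dz": -2,"yaw": 0},
    {"dx": 0,"dy": 0,"dz": -2,"yaw": 0},
    {"dx": 0,"dy": 0,"dz": 0,"yaw": 0},
  ],
)

```text
t: 20.82
eef_pos: [648.5, 161.6, 46.3]
tcp_rot: [3.141, -0.0, 1.571]
ft_force: [-3.0, -0.1, 5.1]
opening: 0.726
```

Call:
drive_tool(
  commands=[
    {"dx": 0,"dy": 0,"dz": 0,"yaw": 0},
    {"dx": 0,"dy": 0,"dz": 0,"yaw": 0},
  ],
)

```text
t: 20.98
eef_pos: [648.4, 161.5, 46.3]
tcp_rot: [3.141, -0.0, 1.571]
ft_force: [-2.3, 0.1, 5.1]
opening: 0.731
```

Call:
drive_tool(
  commands=[
    {"dx": 0,"dy": 0,"dz": 0,"yaw": 0},
    {"dx": 0,"dy": 0,"dz": 0,"yaw": 0},
    {"dx": 0,"dy": 0,"dz": 0,"yaw": 0},
    {"dx": 0,"dy": 0,"dz": 5,"yaw": 0},
    {"dx": 0,"dy": 0,"dz": 15,"yaw": 0},
  ],
  grip=0.9,
)

```text
t: 21.4
eef_pos: [647.4, 161.3, 64.2]
tcp_rot: [-3.138, 0.001, 1.571]
ft_force: [0.4, 0.2, 0.6]
opening: 0.898
```

Call:
drive_tool(
  commands=[
    {"dx": 0,"dy": 0,"dz": 40,"yaw": 0},
    {"dx": 0,"dy": 0,"dz": 40,"yaw": 0},
    {"dx": -40,"dy": 0,"dz": 0,"yaw": 0},
    {"dx": -40,"dy": -3,"dz": 0,"yaw": 0},
    {"dx": -40,"dy": -11,"dz": 0,"yaw": 0},
  ],
  grip=0.5,
)

```text
t: 21.82
eef_pos: [527.0, 148.1, 146.3]
tcp_rot: [3.14, -0.0, 1.571]
ft_force: [1.1, -0.1, 0.4]
opening: 0.609
```

Call:
drive_tool(
  commands=[
    {"dx": -40,"dy": -11,"dz": 0,"yaw": 0},
    {"dx": -40,"dy": -11,"dz": 0,"yaw": 0},
    {"dx": 0,"dy": 0,"dz": 0,"yaw": 0},
    {"dx": 0,"dy": 0,"dz": 0,"yaw": 0},
    {"dx": 0,"dy": 0,"dz": 0,"yaw": 0},
  ],
)

```text
t: 22.23
eef_pos: [449.5, 125.7, 146.5]
tcp_rot: [3.139, -0.0, 1.571]
ft_force: [0.3, 0.5, -0.8]
opening: 0.502
```

```bash
python3 -c "
from h import *
env.read_camera('wrist');env.read_camera('wrist')"
python3 m.py w19.png wrist cap:black:44:440:130 cap:red:22:440:130 cap:blue:0:440:130
python3 -c "
from h import *
a=save('side','si19.png',(195,170,355,260),4)"
```

```text
[449.5 125.7 145.7]
cap:black:44:440:130 [440.4 133.4] iou 0.917 conf 0.75
cap:red:22:440:130 [439.7 133.3] iou 0.404 conf 0.61
cap:blue:0:440:130 [442.  135.1] iou 0.211 conf 0.95
cap:blue:0:440:130 [438.8 125.3] iou 0.333 conf 0.29
```

View pics/w19.png

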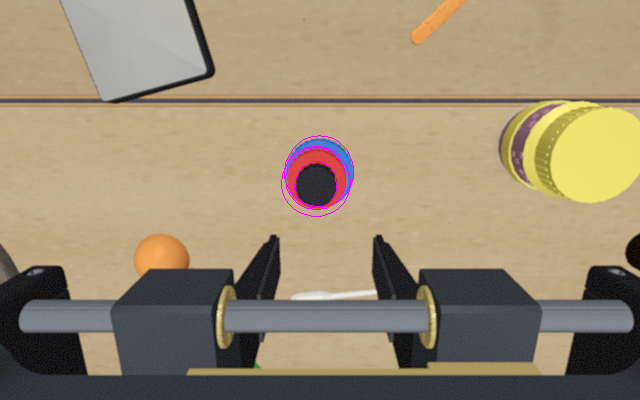

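View pics/si19.png

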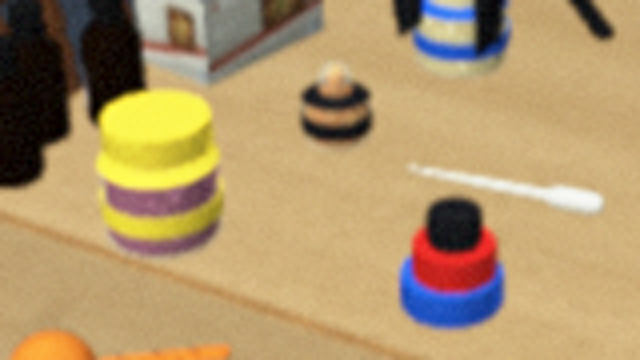

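Call:
drive_tool(
  commands=[
    {"dx": -8,"dy": 8,"dz": -15,"yaw": 0},
    {"dx": 0,"dy": 0,"dz": -30,"yaw": 0},
    {"dx": 0,"dy": 0,"dz": 0,"yaw": 0},
    {"dx": 0,"dy": 0,"dz": 0,"yaw": 0},
    {"dx": 0,"dy": 0,"dz": 0,"yaw": 0},
  ],
)

```text
t: 23.0
eef_pos: [441.0, 133.5, 101.5]
tcp_rot: [3.141, -0.0, 1.571]
ft_force: [0.0, 0.7, -0.6]
opening: 0.499
```

```bash
python3 -c "
from h import *
env.read_camera('wrist');env.read_camera('wrist')"
python3 m.py w20.png wrist cap:black:44:440:130
```

```text
[441.1 133.5 101.8]
cap:black:44:440:130 [440.3 133.5] iou 0.958 conf 0.85
```

View pics/w20.png

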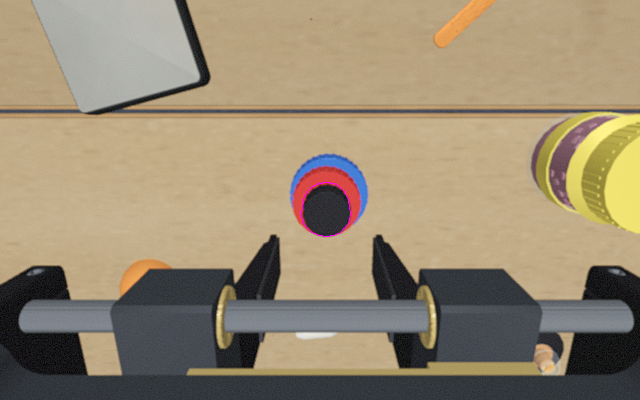

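Call:
drive_tool(
  commands=[
    {"dx": 0,"dy": 0,"dz": -35,"yaw": 0},
    {"dx": 0,"dy": 0,"dz": -30,"yaw": 0},
    {"dx": 0,"dy": 0,"dz": -8,"yaw": 0},
    {"dx": 0,"dy": 0,"dz": -6,"yaw": 0},
    {"dx": 0,"dy": 0,"dz": 0,"yaw": 0},
  ],
)

```text
t: 23.62
eef_pos: [440.5, 133.5, 21.7]
tcp_rot: [-3.141, 0.0, 1.571]
ft_force: [0.9, -0.1, 0.1]
opening: 0.5
```

Call:
drive_tool(
  commands=[
    {"dx": 0,"dy": 0,"dz": 0,"yaw": 0},
    {"dx": 0,"dy": 0,"dz": 0,"yaw": 0},
    {"dx": 0,"dy": 0,"dz": 0,"yaw": 0},
    {"dx": 0,"dy": 0,"dz": 0,"yaw": 0},
    {"dx": 0,"dy": 0,"dz": 0,"yaw": 0},
  ],
  grip=0,
)

```text
t: 24.03
eef_pos: [441.1, 133.6, 22.8]
tcp_rot: [3.139, -0.0, 1.571]
ft_force: [-0.7, -0.4, 8.1]
opening: 0.351
```

```bash
python3 -c "
from h import *
s=env.state();print(s['ft_force'],s['eef_pos'],s['opening'])
a=save('side','si21.png',(265,190,345,260),8)"
```

```text
[-0.70666558 -0.44885783  8.11640915] [441.07444141 133.63325891  22.78715113] 0.35055024476539626
```

View pics/si21.png

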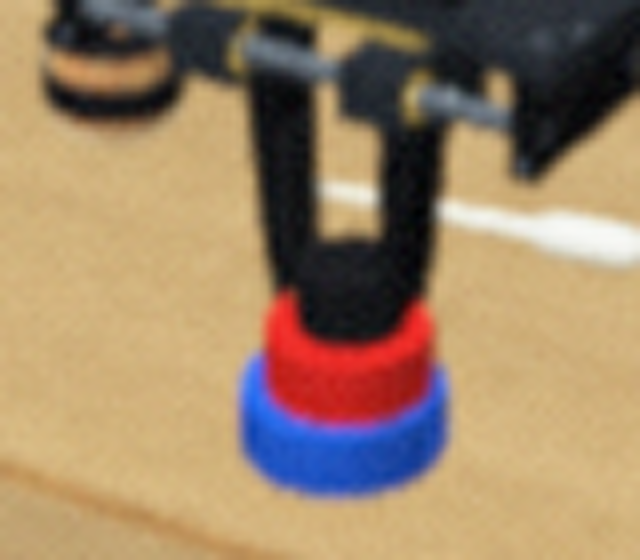

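Call:
drive_tool(
  commands=[
    {"dx": 0,"dy": 0,"dz": 10,"yaw": 0},
    {"dx": 0,"dy": 0,"dz": 25,"yaw": 0},
    {"dx": 0,"dy": 0,"dz": 35,"yaw": 0},
    {"dx": 0,"dy": 0,"dz": 30,"yaw": 0},
    {"dx": 25.6,"dy": -25.5,"dz": 0,"yaw": 0},
  ],
)

```text
t: 24.5
eef_pos: [465.3, 110.4, 127.2]
tcp_rot: [3.136, -0.001, 1.574]
ft_force: [1.7, 1.6, 0.5]
opening: 0.352
```

Call:
drive_tool(
  commands=[
    {"dx": 27,"dy": -28,"dz": 0,"yaw": 0},
    {"dx": 27,"dy": -28,"dz": 0,"yaw": 0},
    {"dx": 27,"dy": -28,"dz": 0,"yaw": 0},
    {"dx": 27,"dy": -28,"dz": 0,"yaw": 0},
    {"dx": 27,"dy": -28,"dz": 0,"yaw": 0},
  ],
)

```text
t: 24.92
eef_pos: [602.0, -33.6, 122.4]
tcp_rot: [3.141, 0.0, 1.571]
ft_force: [-0.1, 1.0, -0.8]
opening: 0.348
```

Call:
drive_tool(
  commands=[
    {"dx": 27,"dy": -28,"dz": 0,"yaw": 0},
    {"dx": 0,"dy": 0,"dz": 0,"yaw": 0},
    {"dx": 0,"dy": 0,"dz": 0,"yaw": 0},
    {"dx": 0,"dy": 0,"dz": 0,"yaw": 0},
    {"dx": 0,"dy": 0,"dz": 0,"yaw": 0},
  ],
)

```text
t: 25.33
eef_pos: [627.2, -59.0, 122.0]
tcp_rot: [-3.141, -0.0, 1.572]
ft_force: [-0.4, 1.1, -0.1]
opening: 0.351
```

```bash
python3 -c "
from h import *
env.read_camera('wrist');env.read_camera('wrist')"
python3 m.py w22.png wrist jar:black:628:-5; python3 m.py w23.png wrist jar:black:628:-5;python3 m.py d23.png side jar:black:628:-5
```

```text
[627.6 -59.1 122.2]
jar:black:628:-5 [627.1  -6.4] iou 0.985 conf 0.75
[627.8 -59.3 122.1]
jar:black:628:-5 [626.9  -6.5] iou 0.984 conf 0.86
[627.9 -59.6 122. ]
jar:black:628:-5 [633.4 -13.8] iou 0.812 conf 0.54
```

View pics/w22.png

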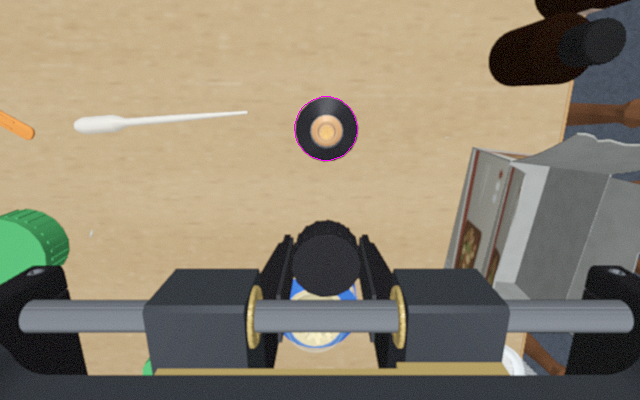

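```bash
python3 - <<'E'
from h import *
save('side','si24.png',(195,125,295,200),8)
save('scene','sc24.png',(350,100,470,200),6)
for p in((475,150),(445,265),(520,160)):
  print(p,[(z,onz(p,'wrist',z)[:2].round()) for z in (0,50,70,90)])
E
```

```text
(475, 150) [(0, array([762., -28.])), (50, array([741., -21.])), (70, array([733., -18.])), (90, array([724., -15.]))]
(445, 265) [(0, array([ 745., -143.])), (50, array([ 727., -117.])), (70, array([ 720., -107.])), (90, array([712., -97.]))]
(520, 160) [(0, array([804., -37.])), (50, array([776., -29.])), (70, array([766., -25.])), (90, array([755., -22.]))]
```

View pics/si24.png

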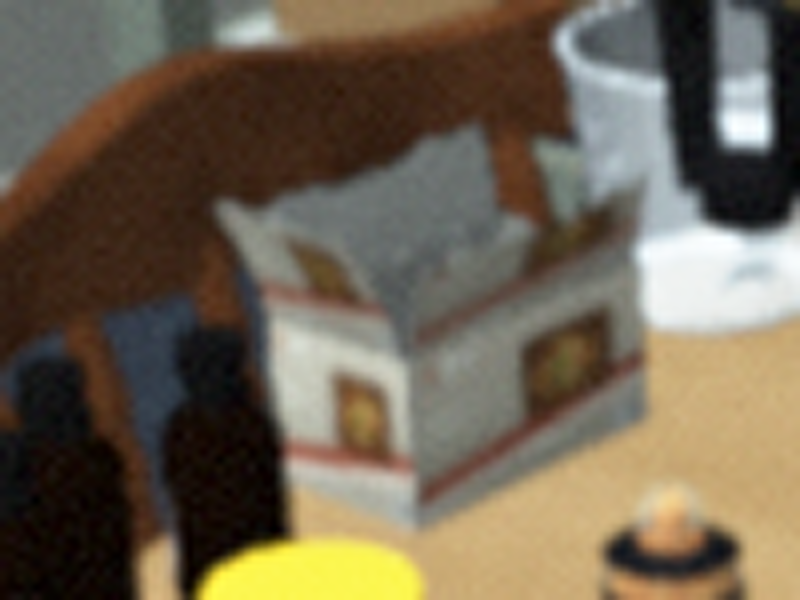

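```bash
python3 - <<'E'
from h import *
# side: vertical near corner
b=onz((195+0,0),'side',0)
E
python3 - <<'E'
from h import *
b=onz((247.3,190.6),'side',0);print(b)
for z in(50,60,70,80,90):print(z,proj([b[0],b[1],z],'side').round(1))
b=onz((275.8,177),'side',0);print(b)
b=onz((277,150),'side',80);print(b)
E
```

```text
[ 7.59971721e+02 -3.01836813e+01  1.13686838e-13]
50 [246.2 175.7]
60 [245.9 172.6]
70 [245.7 169.5]
80 [245.5 166.4]
90 [245.2 163.3]
[ 742.16595453 -154.8928958     0.        ]
[ 754.9734424  -185.19597848   80.        ]
```

Call:
drive_tool(
  commands=[
    {"dx": -1,"dy": 27,"dz": -10,"yaw": 0},
    {"dx": 0,"dy": 26.5,"dz": -15,"yaw": 0},
    {"dx": 0,"dy": 0,"dz": -25,"yaw": 0},
    {"dx": 0,"dy": 0,"dz": -20,"yaw": 0},
    {"dx": 0,"dy": 0,"dz": 0,"yaw": 0},
  ],
)

```text
t: 26.25
eef_pos: [625.1, -5.8, 48.3]
tcp_rot: [-3.136, -0.001, 1.572]
ft_force: [-0.8, -0.8, -1.6]
opening: 0.352
```

Call:
drive_tool(
  commands=[
    {"dx": 0,"dy": 0,"dz": 0,"yaw": 0},
    {"dx": 0,"dy": 0,"dz": 0,"yaw": 0},
    {"dx": 0,"dy": 0,"dz": -4,"yaw": 0},
    {"dx": 0,"dy": 0,"dz": -4,"yaw": 0},
    {"dx": 0,"dy": 0,"dz": 0,"yaw": 0},
  ],
)

```text
t: 26.67
eef_pos: [626.9, -6.7, 43.7]
tcp_rot: [3.141, 0.0, 1.571]
ft_force: [-1.0, -0.6, -0.1]
opening: 0.351
```

```bash
python3 - <<'E'
from h import *
s=env.state();print(s["ft_force"],s["eef_pos"],s["opening"])
a=save('side','si25.png',(250,160,310,220),7)
b=save('scene','sc25.png',(330,150,390,210),7)
cv2.imwrite("pics/c25.png",np.hstack([cv2.resize(cv2.imread(f"pics/{n}25.png"),(400,400)) for n in("si","sc")]))
E
```

```text
[-1.0079067 -0.5828657 -0.1456869] [626.94985633  -6.668422    43.71736723] 0.35114600764916515
```

View pics/c25.png

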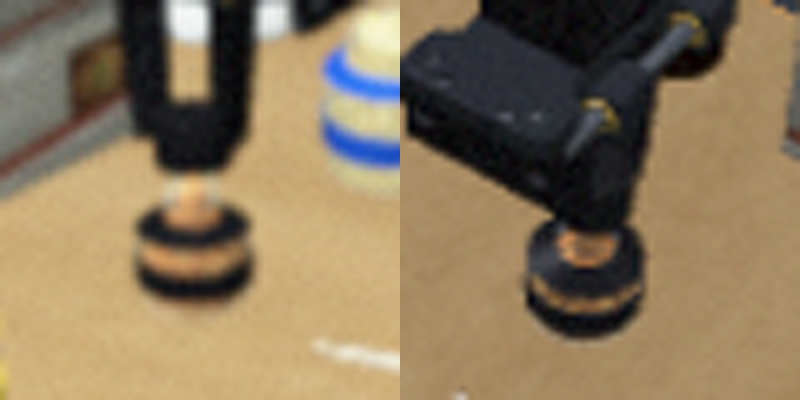

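Call:
drive_tool(
  commands=[
    {"dx": 0,"dy": 0,"dz": -4,"yaw": 0},
    {"dx": 0,"dy": 0,"dz": -3,"yaw": 0},
    {"dx": 0,"dy": 0,"dz": -3,"yaw": 0},
    {"dx": 0,"dy": 0,"dz": -2,"yaw": 0},
    {"dx": 0,"dy": 0,"dz": 0,"yaw": 0},
  ],
)

```text
t: 27.18
eef_pos: [626.7, -6.5, 31.1]
tcp_rot: [-3.141, -0.0, 1.571]
ft_force: [0.4, -0.2, -0.4]
opening: 0.348
```

Call:
drive_tool(
  commands=[
    {"dx": 0,"dy": 0,"dz": -3,"yaw": 0},
    {"dx": 0,"dy": 0,"dz": -2,"yaw": 0},
    {"dx": 0,"dy": 0,"dz": -2,"yaw": 0},
    {"dx": 0,"dy": 0,"dz": -2,"yaw": 0},
    {"dx": 0,"dy": 0,"dz": 0,"yaw": 0},
  ],
)

```text
t: 27.6
eef_pos: [627.1, -6.5, 22.9]
tcp_rot: [3.141, 0.0, 1.571]
ft_force: [-0.8, 0.3, 2.9]
opening: 0.349
```

Call:
drive_tool(
  commands=[
    {"dx": 0,"dy": 0,"dz": 0,"yaw": 0},
    {"dx": 0,"dy": 0,"dz": 0,"yaw": 0},
  ],
)

```text
t: 27.77
eef_pos: [627.1, -6.5, 22.9]
tcp_rot: [3.141, 0.0, 1.571]
ft_force: [-0.5, 0.2, 3.3]
opening: 0.351
```

Call:
drive_tool(
  commands=[
    {"dx": 0,"dy": 0,"dz": 0,"yaw": 0},
    {"dx": 0,"dy": 0,"dz": 0,"yaw": 0},
    {"dx": 0,"dy": 0,"dz": 0,"yaw": 0},
    {"dx": 0,"dy": 0,"dz": 4,"yaw": 0},
    {"dx": 0,"dy": 0,"dz": 14,"yaw": 0},
  ],
  grip=0.55,
)

```text
t: 28.18
eef_pos: [626.0, -6.4, 39.4]
tcp_rot: [-3.138, -0.0, 1.571]
ft_force: [-0.2, 0.2, 0.4]
opening: 0.546
```

Call:
drive_tool(
  commands=[
    {"dx": 0,"dy": 0,"dz": 40,"yaw": 0},
    {"dx": 0,"dy": 0,"dz": 40,"yaw": 0},
    {"dx": -26,"dy": 20,"dz": 0,"yaw": 0},
    {"dx": -32,"dy": 24,"dz": 0,"yaw": 0},
    {"dx": -32,"dy": 24,"dz": 0,"yaw": 0},
  ],
  grip=0.7,
)

```text
t: 28.6
eef_pos: [536.1, 61.8, 121.4]
tcp_rot: [3.14, -0.0, 1.57]
ft_force: [0.5, 1.0, -0.9]
opening: 0.699
```

Call:
drive_tool(
  commands=[
    {"dx": -32,"dy": 24,"dz": 0,"yaw": 0},
    {"dx": -32,"dy": 24,"dz": 0,"yaw": 0},
    {"dx": -32,"dy": 24,"dz": 0,"yaw": 0},
    {"dx": 0,"dy": 0,"dz": 0,"yaw": 0},
    {"dx": 0,"dy": 0,"dz": 0,"yaw": 0},
  ],
)

```text
t: 29.02
eef_pos: [440.1, 134.5, 121.4]
tcp_rot: [3.141, -0.0, 1.573]
ft_force: [0.5, 0.5, -0.4]
opening: 0.699
```

```bash
python3 -c "
from h import *
env.read_camera('wrist');env.read_camera('wrist')
env.read_camera('wrist');env.read_camera('wrist')"
python3 m.py w26.png wrist cap:red:22:440:130 ;python3 m.py w27.png wrist cap:red:22:440:130 cap:blue:0:440:130
python3 -c "
from h import *
a=save('side','si26.png',(195,170,355,260),4)"
```

```text
[441.9 132.9 120.7]
cap:red:22:440:130 [440.  133.5] iou 0.971 conf 0.8
[441.6 133.  120.6]
cap:red:22:440:130 [439.9 134.1] iou 0.975 conf 0.67
cap:blue:0:440:130 [442.4 135.7] iou 0.225 conf 0.71
```

View pics/w26.png

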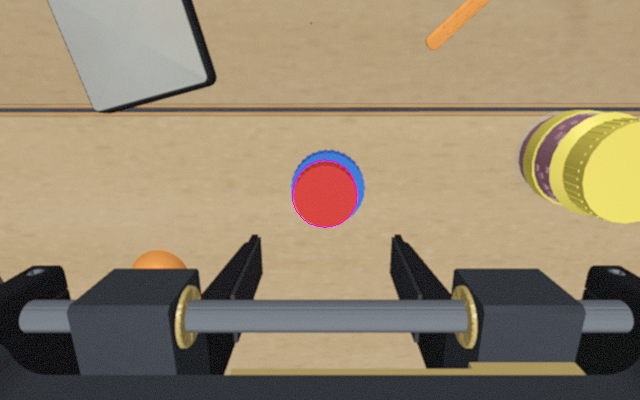

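View pics/si26.png

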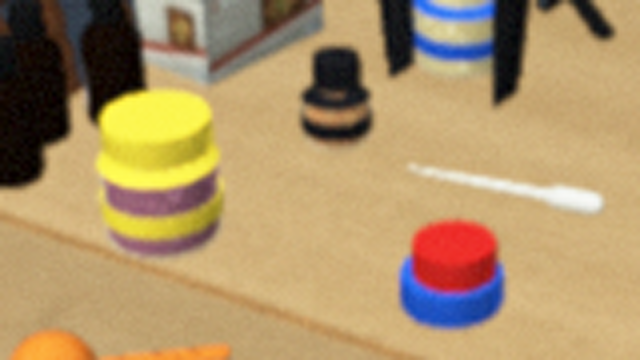

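Call:
drive_tool(
  commands=[
    {"dx": -1,"dy": 0.3,"dz": -35,"yaw": 0},
    {"dx": 0,"dy": 0,"dz": -40,"yaw": 0},
    {"dx": 0,"dy": 0,"dz": -30,"yaw": 0},
    {"dx": 0,"dy": 0,"dz": -10,"yaw": 0},
    {"dx": 0,"dy": 0,"dz": -5,"yaw": 0},
  ],
)

```text
t: 29.93
eef_pos: [439.1, 133.5, -1.2]
tcp_rot: [-3.138, 0.001, 1.571]
ft_force: [0.3, -0.8, 0.3]
opening: 0.698
```

Call:
drive_tool(
  commands=[
    {"dx": 0,"dy": 0,"dz": 0,"yaw": 0},
    {"dx": 0,"dy": 0,"dz": 0,"yaw": 0},
  ],
)

```text
t: 30.1
eef_pos: [440.4, 133.8, 1.2]
tcp_rot: [3.141, -0.0, 1.571]
ft_force: [0.1, 0.1, -0.1]
opening: 0.7
```

Call:
drive_tool(
  commands=[
    {"dx": 0,"dy": 0,"dz": 0,"yaw": 0},
    {"dx": 0,"dy": 0,"dz": 0,"yaw": 0},
    {"dx": 0,"dy": 0,"dz": 0,"yaw": 0},
    {"dx": 0,"dy": 0,"dz": 0,"yaw": 0},
    {"dx": 0,"dy": 0,"dz": 0,"yaw": 0},
  ],
  grip=0,
)

```text
t: 30.52
eef_pos: [440.5, 133.9, 1.5]
tcp_rot: [3.14, -0.0, 1.571]
ft_force: [-0.0, 0.0, 8.2]
opening: 0.538
```

Call:
drive_tool(
  commands=[
    {"dx": 0,"dy": 0,"dz": 0,"yaw": 0},
  ],
)

```text
t: 30.6
eef_pos: [440.6, 133.9, 1.6]
tcp_rot: [3.14, -0.0, 1.571]
ft_force: [-0.7, -0.2, 7.9]
opening: 0.538
```

Call:
drive_tool(
  commands=[
    {"dx": 0,"dy": 0,"dz": 10,"yaw": 0},
    {"dx": 0,"dy": 0,"dz": 25,"yaw": 0},
    {"dx": 0,"dy": 0,"dz": 40,"yaw": 0},
    {"dx": 0,"dy": 0,"dz": 40,"yaw": 0},
    {"dx": 6,"dy": 24,"dz": 5,"yaw": 0},
  ],
)

```text
t: 31.02
eef_pos: [447.4, 156.6, 126.6]
tcp_rot: [3.134, -0.001, 1.569]
ft_force: [0.5, 0.8, 0.3]
opening: 0.539
```

Call:
drive_tool(
  commands=[
    {"dx": 8,"dy": 40,"dz": 0,"yaw": 0},
    {"dx": 8,"dy": 40,"dz": 0,"yaw": 0},
    {"dx": 8,"dy": 40,"dz": 0,"yaw": 0},
    {"dx": 8,"dy": 40,"dz": 0,"yaw": 0},
    {"dx": 0,"dy": 0,"dz": 0,"yaw": 0},
  ],
)

```text
t: 31.43
eef_pos: [478.9, 323.4, 121.0]
tcp_rot: [3.139, -0.002, 1.574]
ft_force: [-0.6, -0.4, 0.3]
opening: 0.542
```

Call:
drive_tool(
  commands=[
    {"dx": 0,"dy": 0,"dz": 0,"yaw": 0},
    {"dx": 0,"dy": 0,"dz": 0,"yaw": 0},
    {"dx": 0,"dy": 0,"dz": 0,"yaw": 0},
    {"dx": 0,"dy": 0,"dz": 0,"yaw": 0},
    {"dx": 0,"dy": 0,"dz": 0,"yaw": 0},
  ],
)

```text
t: 31.85
eef_pos: [478.2, 316.9, 121.0]
tcp_rot: [3.141, 0.0, 1.569]
ft_force: [0.6, -0.5, 0.7]
opening: 0.541
```

```bash
python3 m.py w28.png wrist jar:red:478:375; python3 m.py w29.png wrist jar:red:478:375;python3 m.py d29.png side jar:red:478:375
```

```text
[478.2 317.  121. ]
jar:red:478:375 [474.2 372.6] iou 0.988 conf 0.57
[478.2 317.3 120.9]
jar:red:478:375 [474.2 372.9] iou 0.986 conf 0.73
[478.1 317.6 120.9]
jar:red:478:375 [475.7 369.6] iou 0.933 conf 0.66
```

View pics/w28.png

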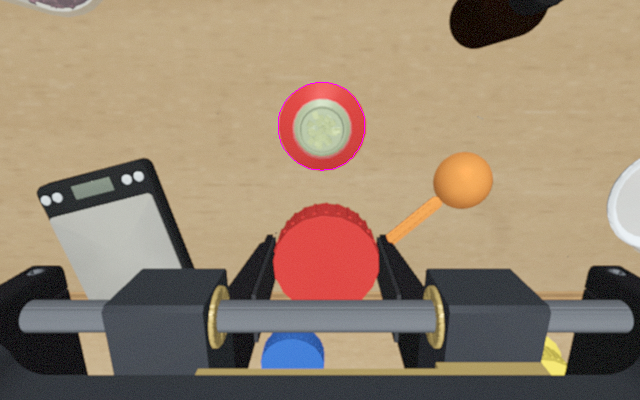

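View pics/d29.png

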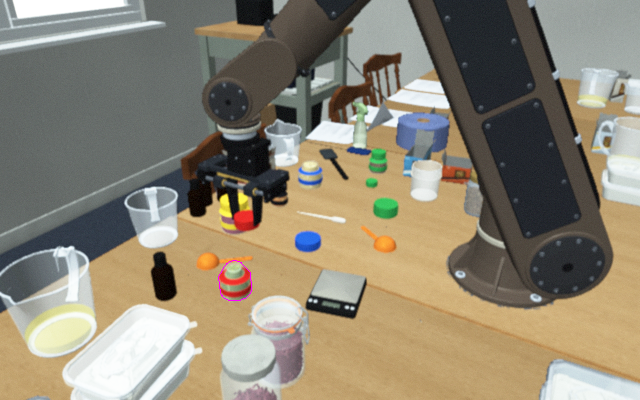

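Call:
drive_tool(
  commands=[
    {"dx": -3.8,"dy": 27,"dz": -5,"yaw": 0},
    {"dx": 0,"dy": 28,"dz": -10,"yaw": 0},
    {"dx": 0,"dy": 0,"dz": -25,"yaw": 0},
    {"dx": 0,"dy": 0,"dz": -15,"yaw": 0},
    {"dx": 0,"dy": 0,"dz": 0,"yaw": 0},
  ],
)

```text
t: 32.57
eef_pos: [472.7, 372.3, 62.8]
tcp_rot: [-3.138, 0.003, 1.572]
ft_force: [0.2, 0.1, -0.4]
opening: 0.54
```

Call:
drive_tool(
  commands=[
    {"dx": 0,"dy": 0,"dz": 0,"yaw": 0},
    {"dx": 0,"dy": 0,"dz": 0,"yaw": 0},
    {"dx": 0,"dy": 0,"dz": -5,"yaw": 0},
    {"dx": 0,"dy": 0,"dz": -4,"yaw": 0},
    {"dx": 0,"dy": 0,"dz": 0,"yaw": 0},
  ],
)

```text
t: 32.98
eef_pos: [474.2, 372.6, 56.5]
tcp_rot: [-3.142, 0.0, 1.57]
ft_force: [-1.0, 0.6, 0.1]
opening: 0.539
```

```bash
python3 - <<'E'
from h import *
s=env.state();print(s["ft_force"],s["eef_pos"],s["opening"])
a=save('side','si30.png',(200,230,270,310),7)
b=save('scene','sc30.png',(190,120,260,200),7)
cv2.imwrite("pics/c30.png",np.hstack([cv2.resize(cv2.imread(f"pics/{n}30.png"),(400,457)) for n in("si","sc")]))
E
```

```text
[-1.02130593  0.56807397  0.13953816] [474.16404663 372.55858035  56.53331462] 0.5393177531633905
```

View pics/c30.png

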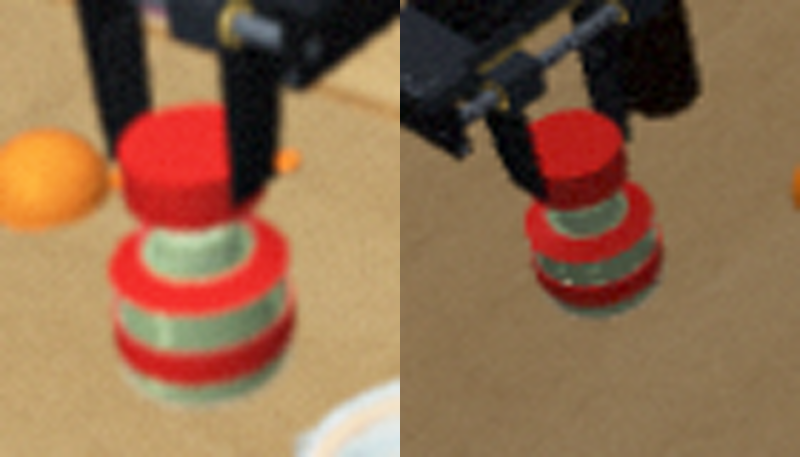

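Call:
drive_tool(
  commands=[
    {"dx": 0,"dy": 0,"dz": -4,"yaw": 0},
    {"dx": 0,"dy": 0,"dz": -3,"yaw": 0},
    {"dx": 0,"dy": 0,"dz": -3,"yaw": 0},
    {"dx": 0,"dy": 0,"dz": -2,"yaw": 0},
    {"dx": 0,"dy": 0,"dz": 0,"yaw": 0},
  ],
)

```text
t: 33.5
eef_pos: [474.0, 372.7, 44.2]
tcp_rot: [-3.141, 0.0, 1.571]
ft_force: [-0.5, 0.4, -0.6]
opening: 0.541
```

Call:
drive_tool(
  commands=[
    {"dx": 0,"dy": 0,"dz": -3,"yaw": 0},
    {"dx": 0,"dy": 0,"dz": -2,"yaw": 0},
    {"dx": 0,"dy": 0,"dz": -2,"yaw": 0},
    {"dx": 0,"dy": 0,"dz": -2,"yaw": 0},
    {"dx": 0,"dy": 0,"dz": 0,"yaw": 0},
  ],
)

```text
t: 33.92
eef_pos: [474.2, 372.9, 35.7]
tcp_rot: [3.141, -0.0, 1.571]
ft_force: [0.2, -0.8, -1.2]
opening: 0.541
```

Call:
drive_tool(
  commands=[
    {"dx": 0,"dy": 0,"dz": 0,"yaw": 0},
    {"dx": 0,"dy": 0,"dz": 0,"yaw": 0},
  ],
)

```text
t: 34.08
eef_pos: [474.2, 372.8, 35.7]
tcp_rot: [3.141, 0.0, 1.571]
ft_force: [-0.1, -0.1, -0.9]
opening: 0.541
```

Call:
drive_tool(
  commands=[
    {"dx": 0,"dy": 0,"dz": -1,"yaw": 0},
    {"dx": 0,"dy": 0,"dz": 0,"yaw": 0},
  ],
)

```text
t: 34.25
eef_pos: [474.3, 372.9, 35.6]
tcp_rot: [3.141, -0.0, 1.571]
ft_force: [-2.4, -2.1, 8.9]
opening: 0.544
```

Call:
drive_tool(
  commands=[
    {"dx": 0,"dy": 0,"dz": 0,"yaw": 0},
    {"dx": 0,"dy": 0,"dz": 0,"yaw": 0},
    {"dx": 0,"dy": 0,"dz": 0,"yaw": 0},
    {"dx": 0,"dy": 0,"dz": 4,"yaw": 0},
    {"dx": 0,"dy": 0,"dz": 14,"yaw": 0},
  ],
  grip=0.72,
)

```text
t: 34.67
eef_pos: [473.4, 372.3, 51.4]
tcp_rot: [-3.139, 0.002, 1.571]
ft_force: [-0.4, 0.9, -0.4]
opening: 0.715
```

Call:
drive_tool(
  commands=[
    {"dx": 0,"dy": 0,"dz": 40,"yaw": 0},
    {"dx": 0,"dy": 0,"dz": 40,"yaw": 0},
    {"dx": -4,"dy": -30,"dz": 0,"yaw": 0},
    {"dx": -6,"dy": -40,"dz": 0,"yaw": 0},
    {"dx": -6,"dy": -40,"dz": 0,"yaw": 0},
  ],
  grip=0.86,
)

```text
t: 35.08
eef_pos: [457.8, 262.1, 133.4]
tcp_rot: [3.14, -0.001, 1.573]
ft_force: [0.4, -0.1, 0.5]
opening: 0.858
```

Call:
drive_tool(
  commands=[
    {"dx": -6,"dy": -40,"dz": 0,"yaw": 0},
    {"dx": -6,"dy": -40,"dz": 0,"yaw": 0},
    {"dx": -6,"dy": -49,"dz": 0,"yaw": 0},
    {"dx": 0,"dy": 0,"dz": 0,"yaw": 0},
    {"dx": 0,"dy": 0,"dz": 0,"yaw": 0},
  ],
)

```text
t: 35.5
eef_pos: [441.3, 139.8, 133.2]
tcp_rot: [3.141, -0.0, 1.567]
ft_force: [0.9, 0.3, -0.2]
opening: 0.863
```

Call:
drive_tool(
  commands=[
    {"dx": 0,"dy": 0,"dz": 0,"yaw": 0},
    {"dx": 0,"dy": 0,"dz": 0,"yaw": 0},
    {"dx": 0,"dy": 0,"dz": 0,"yaw": 0},
    {"dx": 0,"dy": 0,"dz": 0,"yaw": 0},
  ],
)

```text
t: 35.83
eef_pos: [441.1, 142.4, 132.6]
tcp_rot: [-3.142, -0.0, 1.573]
ft_force: [-0.2, 0.1, 0.7]
opening: 0.863
```

```bash

python3 m.py w31.png wrist cap:blue:0:440:130 ;python3 m.py w32.png wrist cap:blue:0:440:130
python3 -c "
from h import *
a=save('side','si31.png',(190,190,350,310),4)"
```

```text
[441.1 142.3 132.6]
cap:blue:0:440:130 [442.2 133.5] iou 0.955 conf 0.88
[441.1 142.  132.7]
cap:blue:0:440:130 [442.3 133.7] iou 0.98 conf 0.76
```

View pics/w31.png

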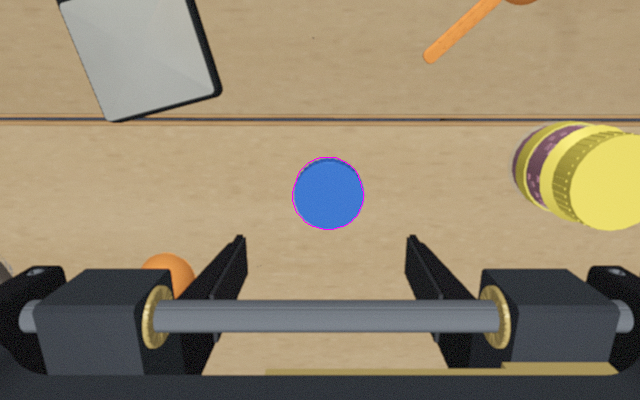

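View pics/si31.png

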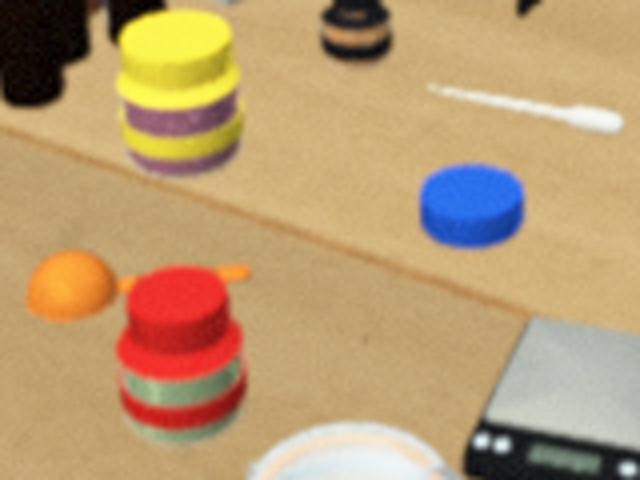

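Call:
drive_tool(
  commands=[
    {"dx": 1,"dy": -7.8,"dz": -30,"yaw": 0},
    {"dx": 0,"dy": 0,"dz": -40,"yaw": 0},
    {"dx": 0,"dy": 0,"dz": -40,"yaw": 0},
    {"dx": 0,"dy": 0,"dz": -22,"yaw": 0},
    {"dx": 0,"dy": 0,"dz": 0,"yaw": 0},
  ],
)

```text
t: 36.5
eef_pos: [440.1, 133.3, -2.8]
tcp_rot: [-3.135, 0.001, 1.571]
ft_force: [-0.8, -0.6, 0.3]
opening: 0.86
```

Call:
drive_tool(
  commands=[
    {"dx": 0,"dy": 0,"dz": -10,"yaw": 0},
    {"dx": 0,"dy": 0,"dz": -6,"yaw": 0},
    {"dx": 0,"dy": 0,"dz": -4,"yaw": 0},
    {"dx": 0,"dy": 0,"dz": 0,"yaw": 0},
    {"dx": 0,"dy": 0,"dz": 0,"yaw": 0},
  ],
)

```text
t: 36.92
eef_pos: [442.5, 133.8, -18.5]
tcp_rot: [3.141, -0.0, 1.571]
ft_force: [0.1, -0.3, 0.5]
opening: 0.859
```

Call:
drive_tool(
  commands=[
    {"dx": 0,"dy": 0,"dz": 0,"yaw": 0},
    {"dx": 0,"dy": 0,"dz": 0,"yaw": 0},
    {"dx": 0,"dy": 0,"dz": 0,"yaw": 0},
    {"dx": 0,"dy": 0,"dz": 0,"yaw": 0},
    {"dx": 0,"dy": 0,"dz": 0,"yaw": 0},
  ],
  grip=0,
)

```text
t: 37.33
eef_pos: [442.4, 133.7, -18.9]
tcp_rot: [3.141, -0.0, 1.571]
ft_force: [-0.9, 0.2, 6.8]
opening: 0.667
```

Call:
drive_tool(
  commands=[
    {"dx": 0,"dy": 0,"dz": 0,"yaw": 0},
    {"dx": 0,"dy": 0,"dz": 0,"yaw": 0},
  ],
)

```text
t: 37.5
eef_pos: [442.4, 133.7, -18.9]
tcp_rot: [3.141, -0.0, 1.571]
ft_force: [0.6, -0.9, 6.5]
opening: 0.666
```

Call:
drive_tool(
  commands=[
    {"dx": 0,"dy": 0,"dz": 10,"yaw": 0},
    {"dx": 0,"dy": 0,"dz": 25,"yaw": 0},
    {"dx": 0,"dy": 0,"dz": 35,"yaw": 0},
    {"dx": 0,"dy": 0,"dz": 40,"yaw": 0},
    {"dx": 0,"dy": 0,"dz": 30,"yaw": 0},
  ],
)

```text
t: 37.92
eef_pos: [442.1, 133.7, 123.2]
tcp_rot: [3.141, -0.0, 1.571]
ft_force: [1.0, -0.1, -0.3]
opening: 0.662
```

Call:
drive_tool(
  commands=[
    {"dx": 16,"dy": -32,"dz": 0,"yaw": 0},
    {"dx": 16,"dy": -32,"dz": 0,"yaw": 0},
    {"dx": 16,"dy": -32,"dz": 0,"yaw": 0},
    {"dx": 16,"dy": -32,"dz": 0,"yaw": 0},
    {"dx": 16,"dy": -32,"dz": 0,"yaw": 0},
  ],
)

```text
t: 38.33
eef_pos: [522.5, -27.9, 120.8]
tcp_rot: [-3.142, -0.0, 1.571]
ft_force: [0.5, 0.7, -1.2]
opening: 0.669
```

Call:
drive_tool(
  commands=[
    {"dx": 16,"dy": -32,"dz": 0,"yaw": 0},
    {"dx": 16,"dy": -32,"dz": 0,"yaw": 0},
    {"dx": 16,"dy": -32,"dz": 0,"yaw": 0},
    {"dx": 16,"dy": -32,"dz": 0,"yaw": 0},
    {"dx": 16,"dy": -32,"dz": 0,"yaw": 0},
  ],
)

```text
t: 38.75
eef_pos: [602.4, -188.0, 120.5]
tcp_rot: [-3.141, -0.0, 1.571]
ft_force: [0.1, 0.7, -0.7]
opening: 0.666
```

Call:
drive_tool(
  commands=[
    {"dx": 16,"dy": -32,"dz": 0,"yaw": 0},
    {"dx": 0,"dy": 0,"dz": 0,"yaw": 0},
    {"dx": 0,"dy": 0,"dz": 0,"yaw": 0},
    {"dx": 0,"dy": 0,"dz": 0,"yaw": 0},
    {"dx": 0,"dy": 0,"dz": 0,"yaw": 0},
  ],
)

```text
t: 39.17
eef_pos: [617.6, -217.2, 120.7]
tcp_rot: [-3.141, -0.0, 1.572]
ft_force: [-0.6, -0.8, -0.6]
opening: 0.666
```

Call:
drive_tool(
  commands=[
    {"dx": 0,"dy": 0,"dz": 0,"yaw": 0},
    {"dx": 0,"dy": 0,"dz": 0,"yaw": 0},
    {"dx": 0,"dy": 0,"dz": 0,"yaw": 0},
  ],
)

```text
t: 39.42
eef_pos: [618.1, -217.7, 121.1]
tcp_rot: [3.141, 0.0, 1.572]
ft_force: [0.7, -0.2, -2.0]
opening: 0.662
```

```bash
python3 m.py w33.png wrist jar:blue:618:-161; python3 m.py w34.png wrist jar:blue:618:-161
```

```text
[ 618.2 -217.8  121. ]
jar:blue:618:-161 [ 618. -162.] iou 0.989 conf 0.64
[ 618.2 -218.   120.9]
jar:blue:618:-161 [ 617.6 -161.8] iou 0.99 conf 0.66
```

View pics/w33.png

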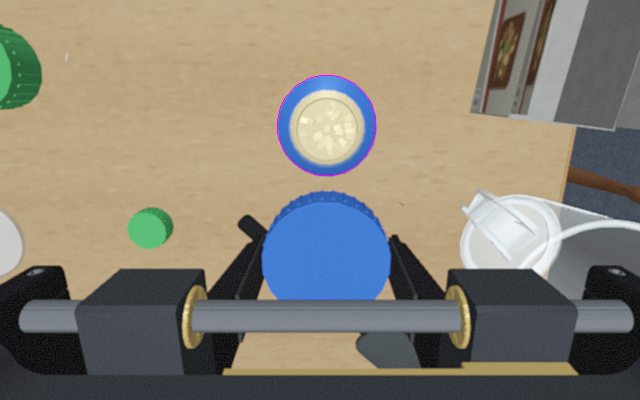

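Call:
drive_tool(
  commands=[
    {"dx": -0.3,"dy": 28,"dz": 0,"yaw": 0},
    {"dx": 0,"dy": 28.6,"dz": -10,"yaw": 0},
    {"dx": 0,"dy": 0,"dz": -20,"yaw": 0},
    {"dx": 0,"dy": 0,"dz": -18,"yaw": 0},
    {"dx": 0,"dy": 0,"dz": 0,"yaw": 0},
  ],
)

```text
t: 40.03
eef_pos: [616.4, -160.7, 69.8]
tcp_rot: [-3.137, -0.002, 1.572]
ft_force: [-0.5, -0.5, -1.3]
opening: 0.667
```

Call:
drive_tool(
  commands=[
    {"dx": 0,"dy": 0,"dz": 0,"yaw": 0},
    {"dx": 0,"dy": 0,"dz": 0,"yaw": 0},
    {"dx": 0,"dy": 0,"dz": -5,"yaw": 0},
    {"dx": 0,"dy": 0,"dz": -4,"yaw": 0},
    {"dx": 0,"dy": 0,"dz": 0,"yaw": 0},
  ],
)

```text
t: 40.45
eef_pos: [617.6, -161.9, 63.4]
tcp_rot: [-3.141, -0.0, 1.57]
ft_force: [-0.3, -0.1, -1.3]
opening: 0.667
```

```bash
python3 - <<'E'
from h import *
s=env.state();print(s["ft_force"],s["eef_pos"],s["opening"])
a=save('side','si35.png',(275,140,345,200),7)
b=save('scene','sc35.png',(370,175,440,245),7)
cv2.imwrite("pics/c35.png",np.hstack([cv2.resize(cv2.imread(f"pics/{n}35.png"),(400,400)) for n in("si","sc")]))
E
```

```text
[-0.31720216 -0.1036517  -1.27893797] [ 617.62266726 -161.8802217    63.40027519] 0.6665630047738625
```

View pics/c35.png

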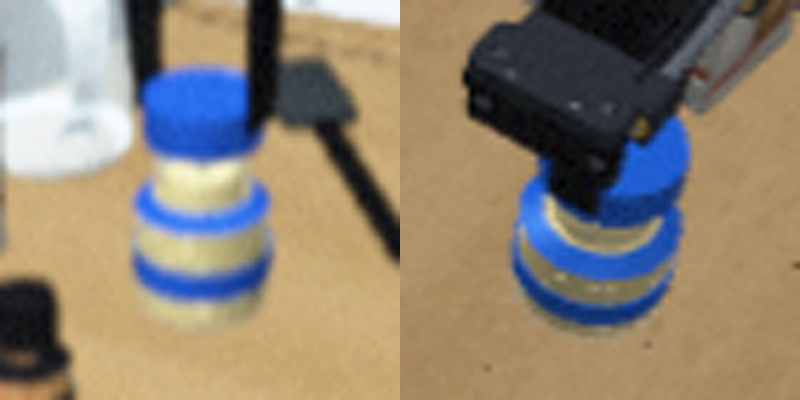

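Call:
drive_tool(
  commands=[
    {"dx": 0,"dy": 0,"dz": -4,"yaw": 0},
    {"dx": 0,"dy": 0,"dz": -4,"yaw": 0},
    {"dx": 0,"dy": 0,"dz": -3,"yaw": 0},
    {"dx": 0,"dy": 0,"dz": -2,"yaw": 0},
    {"dx": 0,"dy": 0,"dz": 0,"yaw": 0},
  ],
)

```text
t: 40.97
eef_pos: [617.6, -161.7, 50.1]
tcp_rot: [-3.141, -0.0, 1.571]
ft_force: [-0.5, 0.7, -0.9]
opening: 0.665
```

Call:
drive_tool(
  commands=[
    {"dx": 0,"dy": 0,"dz": -3,"yaw": 0},
    {"dx": 0,"dy": 0,"dz": -2,"yaw": 0},
    {"dx": 0,"dy": 0,"dz": -2,"yaw": 0},
    {"dx": 0,"dy": 0,"dz": -2,"yaw": 0},
    {"dx": 0,"dy": 0,"dz": 0,"yaw": 0},
  ],
)

```text
t: 41.38
eef_pos: [617.7, -161.7, 41.3]
tcp_rot: [-3.141, -0.0, 1.571]
ft_force: [0.9, -0.6, -0.6]
opening: 0.669
```

Call:
drive_tool(
  commands=[
    {"dx": 0,"dy": 0,"dz": 0,"yaw": 0},
    {"dx": 0,"dy": 0,"dz": 0,"yaw": 0},
  ],
)

```text
t: 41.55
eef_pos: [617.9, -161.7, 41.8]
tcp_rot: [3.141, 0.0, 1.571]
ft_force: [0.1, -0.2, -0.3]
opening: 0.663
```

Call:
drive_tool(
  commands=[
    {"dx": 0,"dy": 0,"dz": -1,"yaw": 0},
    {"dx": 0,"dy": 0,"dz": 0,"yaw": 0},
  ],
)

```text
t: 41.72
eef_pos: [618.0, -161.8, 41.2]
tcp_rot: [3.141, 0.0, 1.571]
ft_force: [-0.0, 1.0, 2.7]
opening: 0.662
```

Call:
drive_tool(
  commands=[
    {"dx": 0,"dy": 0,"dz": 0,"yaw": 0},
    {"dx": 0,"dy": 0,"dz": 0,"yaw": 0},
    {"dx": 0,"dy": 0,"dz": 0,"yaw": 0},
    {"dx": 0,"dy": 0,"dz": 4,"yaw": 0},
    {"dx": 0,"dy": 0,"dz": 14,"yaw": 0},
  ],
  grip=0.85,
)

```text
t: 42.13
eef_pos: [616.9, -161.4, 57.3]
tcp_rot: [-3.139, -0.001, 1.571]
ft_force: [-0.5, -0.1, -1.3]
opening: 0.851
```

Call:
drive_tool(
  commands=[
    {"dx": 0,"dy": 0,"dz": 35,"yaw": 0},
    {"dx": 0,"dy": 0,"dz": 40,"yaw": 0},
    {"dx": 0,"dy": 0,"dz": 40,"yaw": 0},
    {"dx": -20,"dy": 30,"dz": 20,"yaw": 0},
    {"dx": -20,"dy": 30,"dz": 0,"yaw": 0},
  ],
)

```text
t: 42.55
eef_pos: [579.4, -102.5, 198.4]
tcp_rot: [3.134, 0.002, 1.569]
ft_force: [0.0, 0.8, -0.6]
opening: 0.849
```

Call:
drive_tool(
  commands=[
    {"dx": 0,"dy": 0,"dz": 0,"yaw": 0},
    {"dx": 0,"dy": 0,"dz": 0,"yaw": 0},
    {"dx": 0,"dy": 0,"dz": 0,"yaw": 0},
    {"dx": 0,"dy": 0,"dz": 0,"yaw": 0},
  ],
)

```text
t: 42.88
eef_pos: [578.3, -102.4, 193.5]
tcp_rot: [-3.141, 0.0, 1.57]
ft_force: [0.1, -0.8, -0.1]
opening: 0.845
```

```bash
python3 m.py s36.png scene cap:blue:60:618:-162 cap:red:56:474:373 cap:yellow:66:648:161 cap:green:50:482:-363 cap:black:44:627:-6
python3 m.py d36.png side cap:blue:60:618:-162 cap:red:56:474:373 cap:yellow:66:648:161 cap:green:50:482:-363 cap:black:44:627:-6
python3 - <<'E'
from h import *
print(env.state()["t"])
a=env.read_camera("side")[:,:,::-1];b=env.read_camera("scene")[:,:,::-1]
def c(im,x,y): return cv2.resize(im[y-35:y+35,x-35:x+35],(260,260),interpolation=cv2.INTER_CUBIC)
r1=[c(a,*p) for p in((235,212),(311,172),(235,280))]
r2=[c(a,*p) for p in((377,160),(279,195))]+[c(b,404,215)]
cv2.imwrite("pics/c36.png",np.vstack([np.hstack(r1),np.hstack(r2)]))
E
```

```text
[ 578.2 -102.5  193.3]
cap:blue:60:618:-162 [ 619.9 -163.4] iou 0.92 conf 0.59
cap:red:56:474:373 [476.1 374.1] iou 0.849 conf 0.81
cap:yellow:66:648:161 [650.4 159.8] iou 0.962 conf 0.75
cap:green:50:482:-363 [ 484.9 -363.6] iou 0.899 conf 0.57
cap:black:44:627:-6 [628.3  -7.2] iou 0.885 conf 0.48
[ 577.9 -102.   193.5]
cap:blue:60:618:-162 [ 620.9 -168.8] iou 0.925 conf 0.65
cap:red:56:474:373 [477.  368.5] iou 0.889 conf 0.58
cap:yellow:66:648:161 [651.7 158. ] iou 0.931 conf 0.71
cap:green:50:482:-363 [ 484.5 -368.4] iou 0.859 conf 0.52
cap:black:44:627:-6 [630.  -15.2] iou 0.865 conf 0.65
43.4833
```

View pics/c36.png

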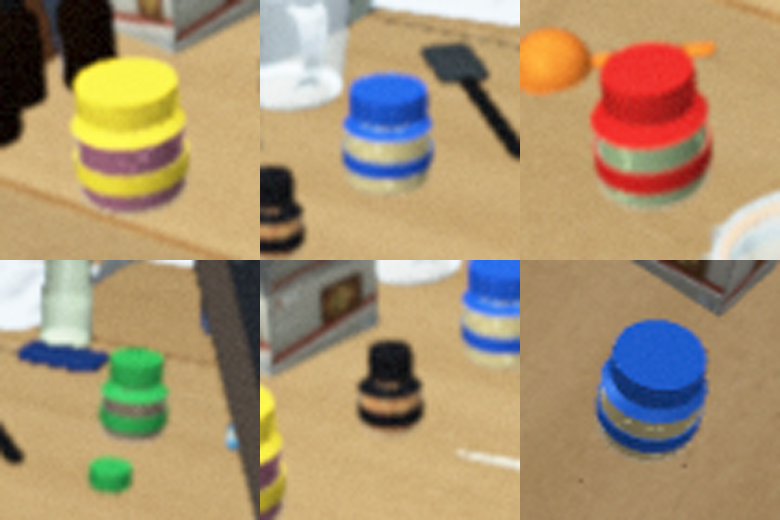

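View pics/s36.png

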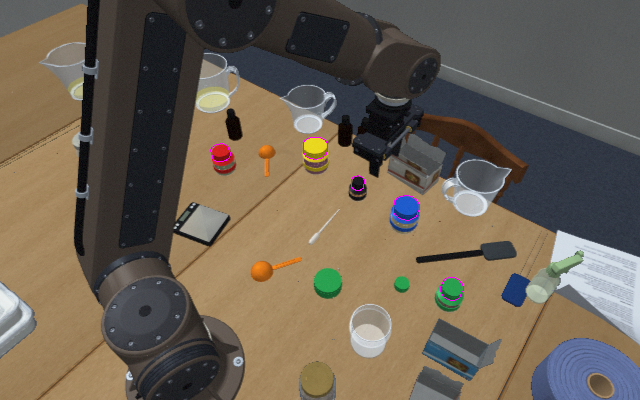

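All five caps sit level and down on their own jars, and the gripper is clear of everything. I'm handing the job in.

```bash
python3 -c "
from cell import env
print(env.job_done())"
```

```text
the job is handed in; nothing more can be done
None
```

I took both stacks apart and put each cap on the jar of its own colour (green, yellow, black, red, then blue), then handed in at about 43.5 s. The green cap used is the middle-sized one from the stack on the yellow cap; the larger and smaller loose green caps were left alone.

**Last checks:**
- **Seating:** The final side and scene pictures show all five caps level and fully down. The jars still stand where they were, the gripper is open and clear, and nothing fell. Each cap reached its home height at no more than about 9 N.
- **Cap positions:** With each cap assumed at its home height, the scene-camera fits agree with the wrist-camera jar positions within about 3 mm. The side-camera fits are 4 to 9 mm off, and that camera was already off by a similar amount on most jars before capping. I put this down to its calibration.

**What went wrong:**
- **Missed grasps:** The first two tries at the green cap closed just above it without disturbing it. The fingertips turned out to end roughly 28 mm above the reported TCP, so I grasped lower from then on, checking with the cameras and the gripper opening.
- **Clipped move:** One move row was longer than the limit and was cut short. I corrected it from the measured pose before the blue grasp.

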